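# Load a capacitor test fixture

### The arm

A 6-joint arm with a two-finger parallel gripper is mounted at the origin on the work surface. World frame = base frame: x ahead of the robot, y to its left, z up, the work surface at z = 0. Lengths are in m, angles in degrees, forces in N, time in s.
With the tool pointing down it reaches from about 0.3 to 0.75 m from the base axis. Payload 8.5 kg.
Tool frame: the origin (TCP) lies between the finger pads; the fingertips stand env.finger_overhang ahead of it and the grasp point (between the pads) lies 2 mm behind it (env.finger_overhang is the distance from the TCP to the fingertips, in m); z points along the fingers, y is the line along which they close (so a half turn about z gives the same grasp; the last joint's range is limited). The gripper opens to 85 mm and grips with 20 to 120 N. Pads are 22 mm wide; open, the fingers measure 114 mm over their backs; the gripper's body (76 mm by 85 mm) begins 54 mm behind the grasp point. The pads swing forward as they close: fully open they stand 13 mm farther back than shut.
Start: joints at [64.097, 21.807, 74.336, -0, 83.858, -12.336], TCP at [0.129, 0.535, 0.248] pointing down, gripper open.
Joint ranges: [-178.18, 178.18], [-50.72, 133.34], [12.68, 142.11], [-81.47, 261.47], [9.98, 163.14], [-165.26, 165.26]. Speed limits (degrees/s): [136.94, 136.94, 180, 180, 180, 180].

### API

Orientations are given as a 3x3 rotation matrix whose columns are the frame's x, y, z axes.
In Python, from rig import env gives the robot as it stands. The module is installed in compiled form; this text tells all that it offers.
- The arm moves only by the tool jog_arm, never from a script. Its arguments are lists of equal length, an entry for each row: "hand": the finger opening in m, from 0 to 0.0854; "travel": the shift along the world's x, y, z in m, a list of three; "yaw": the turn about the world's z in rad. A call has exactly 5 rows; each row shifts and turns the commanded pose from where the row before left it; what a row does not reach is not made up. A row lasts 1/8 s, in which the tool goes at most 62.5 mm and 10.7 degrees, less where a joint would pass 70% of its speed; a pose out of reach is approached as far as the arm can. A call is refused whole if a number of a shift passes 0.0625 or a number of a turn 0.188, either way. A call with a gripper value outside its range is refused whole. The fingers move at their own pace and stop on an object; "grip_force" is the grip in N (left out, the last holds). Time passes only in rows, so rows that do not move let the fingers close, or fill a call up. It gives the time, the measured TCP pose, the force, the opening and the grip force at its end, in the units of the state.
- env.observe(): the state, without advancing time (a new reading comes with each control period).
- env.get_image(name): name is "scene" or "top" or "wrist"; returns the picture (400x640x3 uint8, red, green, blue); there is no depth.
- env.calibration(name): a dict with "fx", "fy", "cx", "cy" (pixels), "k1" (the pictures are not rectified: a ray, as slopes to the right and down, at radius r is drawn at 1 + k1 r^2 times it, then the intrinsics apply), "position" and "rotation" of the camera in the world; the wrist camera has in their place "hand_eye" (4x4, takes a point from camera to tool coordinates, whose origin is the TCP and whose axes are the flange's). Camera axes: x right, y down, z forward; pixel columns grow to the right and rows downward; lengths in m; the calibration is good to about 2 mm. A picture is of the moment at which its call begins: read the wrist's pose just before it. calibration takes no time and is no camera call.
- env.close_job(): hands the job in; it is judged then, once.
The state is a dict: "time_s": time; "q": joint angles; "qvel": joint speeds; "joint_efforts": joint torques, N m; "position": TCP position; "tool_rot": TCP orientation; "ft_force": force on the tool from outside, world axes, zero at the start; "wrist_torque": the same for the moment, N m; "grip_width": finger opening in m; "gripper_force": force on a finger pad.
Only numpy, scipy, OpenCV 4.12 (cv2) and the standard library are available. Lean on these libraries where they do the work, as an engineer would, in place of code of your own. Each camera call takes 0.05 s, during which the arm holds its last target. There are 200 camera calls.

### The job

Load the test fixture with every capacitor lying on the bench (two or three): lay each in a V-block of its own, roughly in the middle of the groove with its terminals pointing away from the end plate, and swing that block's red strap fully down onto it. Squeeze the orange sensor clip open and let it bite on the free, overhanging end of the end plate, well onto the metal. Leave the other things on the bench where they are.

Things in the scene. Friction and masses are not known exactly. Their poses are not given: they have to be found in the camera images.
- fixture: Capacitor fixture fixed to the bench: aluminium base 120 x 344 x 10 mm (x, y, z) with three steel V-blocks in a row along y, 120 mm apart (see seat_0 to seat_2), each with a red strap, and an upright end plate along its far (+x) side. Origin: centre of the base's underside, on the bench; x points to the end plate, z up.
- end_plate: Upright bare aluminium sheet on the fixture, 4 mm thick (x), 382 mm long (y), 2 to 40 mm above the bench; mid-plane 62 mm to +x of the seats; its +y end overhangs the base by 38 mm, so both faces are free there. Origin: its centre; axes as the fixture's.
- plate_end (a point): Middle of the end plate's free upright edge at its +y end, 21 mm above the bench; axes as the fixture's (the plate runs from here to -y).
- seat_0 (a point): V-block at the -y end of the row: the centre of a well-laid capacitor rests here, 44.7 mm above the bench, at mid-length of the groove; axes as the fixture's. 90 degree groove along x, 76 mm long, bottom line 20 mm, upper edges 34 mm above the bench; the block is 34 mm wide in y, so fingers can straddle it down to the base (top at 10 mm).
- strap_0_tab (a point): Handle of the strap of seat_0: centre of a black round bar 24 mm long (along the fixture's x), 8 mm thick, at the strap's free end. Hinge axis along the fixture's x, 28 mm to +x and 27 mm to +y of the seat, 45 mm above the bench. Strap: red, cranked (up 25 mm from the hinge, then across), 16 mm wide, 4 mm thick, with a rubber pad that bears on the can's top.
- strap_0 (a joint): Strap of seat_0, rad: 0 = lies on top of a 35 mm can in the groove, grows as it swings up and over to +y, stop at 1.95 (the groove is clear from above from 1.6); without a can it goes to -0.06. Stiff hinge (0.08 N m, about 1.5 N at the handle): it stays where it is left.
- seat_1 (a point): V-block in the middle: the centre of a well-laid capacitor rests here, 44.7 mm above the bench, at mid-length of the groove; axes as the fixture's. Two hinge lugs 5 mm thick stand 22 to 34 mm to +y and 15 to 41 mm to +x of each seat, up to 51 mm high; the rest beside the can is free.
- strap_1_tab (a point): Handle of the strap of seat_1: centre of a black round bar 24 mm long (along the fixture's x), 8 mm thick, at the strap's free end. Hinge axis along the fixture's x, 28 mm to +x and 27 mm to +y of the seat, 45 mm above the bench. Handle centre 66.1 mm from the hinge axis; closed, it is 62 mm to -y of the axis and 23 mm above it.
- strap_1 (a joint): Strap of seat_1, rad: 0 = lies on top of a 35 mm can in the groove, grows as it swings up and over to +y, stop at 1.95 (the groove is clear from above from 1.6); without a can it goes to -0.06. Stiff hinge (0.08 N m, about 1.5 N at the handle): it stays where it is left.
- seat_2 (a point): V-block at the +y end of the row: the centre of a well-laid capacitor rests here, 44.7 mm above the bench, at mid-length of the groove; axes as the fixture's. Same block, lugs and strap as at the other two.
- strap_2_tab (a point): Handle of the strap of seat_2: centre of a black round bar 24 mm long (along the fixture's x), 8 mm thick, at the strap's free end. Hinge axis along the fixture's x, 28 mm to +x and 27 mm to +y of the seat, 45 mm above the bench. Straps stand up to about 115 mm above the bench when open.
- strap_2 (a joint): Strap of seat_2, rad: 0 = lies on top of a 35 mm can in the groove, grows as it swings up and over to +y, stop at 1.95 (the groove is clear from above from 1.6); without a can it goes to -0.06. Stiff hinge (0.08 N m, about 1.5 N at the handle): it stays where it is left.
- cap_a: Electrolytic can capacitor, cylinder 35 mm in diameter, 100 mm long, 0.1 to 0.2 kg, dark blue sleeve with grey stripes; may be absent. Origin: its centre; x is its axis: the -x end is black with two brass terminals (7 mm long), the +x end is bare aluminium. Starts lying on the bench; it can roll.
- cap_b: Electrolytic can capacitor, cylinder 35 mm in diameter, 100 mm long, 0.1 to 0.2 kg, dark blue sleeve with grey stripes; may be absent. Origin: its centre; x is its axis: the -x end is black with two brass terminals (7 mm long), the +x end is bare aluminium. Starts lying on the bench; it can roll.
- cap_c: Electrolytic can capacitor, cylinder 35 mm in diameter, 100 mm long, 0.1 to 0.2 kg, dark blue sleeve with grey stripes; may be absent. Origin: its centre; x is its axis: the -x end is black with two brass terminals (7 mm long), the +x end is bare aluminium. Starts lying on the bench; it can roll.
- clip: Cordless temperature-sensor clip lying on its side, like a clothes peg: 76 mm long, 22 mm high as it lies; orange handles, white hub, copper jaws, 0.06 kg. This is its +y half. Origin: the pivot, at mid-height; x points along the jaws to their tips, z along the pivot. The clip's mid-plane is turned from this half's x axis by half of joint clip_jaw about -z.
- clip_tip (a point): Mouth of the clip's jaws, between their tips, 34 mm to +x of the pivot. Jaws 18 mm high; they take an edge up to 24 mm deep. The handle pads lie 19 to 41 mm to -x of the pivot, outer faces 44 mm apart at rest; squeezed to the stop (10 N) they are about 30 mm apart and the jaws 14 mm at the tips, 8 mm at the root.
- clip_jaw (a joint): Opening of the sprung clip, rad: 0 = shut (tips almost touch), about 0.1 = jaws parallel on a 4 mm sheet, 0.42 = handles squeezed to the stop. The spring always closes it (8 N at the jaws).
- multimeter: Orange handheld meter 85 x 175 x 47 mm lying flat; bystander. Origin: centre of its underside.
- circuit_board: Green circuit board 100 x 120 mm with parts up to 18 mm high; bystander. Origin: centre of its underside.
- solder_reel: Small aluminium reel, 60 mm in diameter, 46 mm high, standing; bystander. Origin: centre of its underside.
- screwdriver: Red-handled screwdriver 170 mm long lying flat; bystander. Origin: under its middle.
There are look-alikes about, which are no part of the job. Leave any green look-alike of the cap_a alone.

How it is judged:
By the outcome, as a careful person would: the job done as asked, in the order asked, and still so for the second after the job is handed in, with the robot touching nothing.
Of cap_a, cap_b, cap_c only 2 to 3 are there at a start; the rules pass over those that are not, and their reading is None.
At some moment in a run one of cap_a, cap_b, cap_c, clip may be knocked a few centimetres aside while the robot is not near it.
Once in a run the grip may slacken for a moment while it holds something.
It also fails if it takes over 210 s, if anything falls off the work surface, if the arm or the gripper's body presses on something with over 40 N, if the wrist force passes 120 N, or if a joint passes its speed limit or range.

## Working session

There is one attempt and no reset: what is moved stays moved. The work goes in short steps, Python scripts to look and compute and a tool call to move; the robot and the scene stay as the last step left them, time stands still between calls to the robot, and variables do not carry over. Pictures are saved under pics/ and viewed, at most 14 in all, crops included, and the job is handed in when it is done.

Besides the shell and the picture viewer there is one more tool, called as name([rows], argument=value, ...), one row to a line, values as JSON. jog_arm: Moves the arm, as the interface text tells. Its arguments: {"type":"object","properties":{"hand":{"type":"array"},"travel":{"type":"array"},"yaw":{"type":"array"},"grip_force":{"type":"number"}},"required":["hand","travel","yaw"]}

```bash
mkdir -p pics; cat > h.py <<'E'
import numpy as np, cv2
from rig import env
def cam(name):
    c=env.calibration(name)
    if 'hand_eye' in c:
        s=env.observe(); T=np.eye(4); T[:3,:3]=s['tool_rot']; T[:3,3]=s['position']
        T=T@np.array(c['hand_eye']); return c,T[:3,:3],T[:3,3]
    return c,np.array(c['rotation']),np.array(c['position'])
def ray(c,R,uv):
    d=np.array([(uv[0]-c['cx'])/c['fx'],(uv[1]-c['cy'])/c['fy']]); s=d.copy()
    for _ in range(20): s=d/(1+c['k1']*(s@s))
    return R@np.array([s[0],s[1],1.])
def at(C,uv,z):
    c,R,p=C; d=ray(c,R,uv); return p+d*(z-p[2])/d[2]
def proj(C,P):
    c,R,p=C; q=R.T@(np.array(P)-p); s=q[:2]/q[2]; s=s*(1+c['k1']*(s@s)); return np.array([c['cx']+c['fx']*s[0],c['cy']+c['fy']*s[1]])
def snap(name,fn,crop=None,scale=1.25):
    C=cam(name); im=env.get_image(name)[:,:,::-1]
    np.save('pics/'+fn+'.npy',im)
    if crop: x0,y0,x1,y1=crop; im=im[y0:y1,x0:x1]
    cv2.imwrite('pics/'+fn+'.png',cv2.resize(im,None,fx=scale,fy=scale,interpolation=cv2.INTER_CUBIC)); return C
E
python3 - <<'E'
from h import *
snap('top','top0'); snap('scene','sc0')
s=env.observe(); print(s['position'],s['tool_rot'],s['ft_force'],s['grip_width'],env.finger_overhang)
for n in('top','scene','wrist'): print(n,env.calibration(n))
E
```

```text
[0.1289039  0.53444398 0.24777227] [[-9.72096901e-01  2.34578896e-01 -5.96581502e-04]
 [ 2.34579445e-01  9.72096287e-01 -1.13669812e-03]
 [ 3.13289273e-04 -1.24492648e-03 -9.99999176e-01]] [-1.27116041 -0.62012517  0.35344266] 0.08553103623549622 0.017
top {'fx': 499.2937512587447, 'fy': 499.2937512587447, 'cx': 316.3865501452407, 'cy': 204.72499125601195, 'k1': -0.1101612497049825, 'position': array([0.38051404, 0.06067098, 1.83767993]), 'rotation': array([[-8.54963866e-04, -9.95368311e-01,  9.61311350e-02],
       [-9.99994377e-01,  1.16272381e-03,  3.14548848e-03],
       [-3.24269352e-03, -9.61279052e-02, -9.95363708e-01]])}
scene {'fx': 449.716812509411, 'fy': 449.716812509411, 'cx': 312.2006917531658, 'cy': 196.61621461690225, 'k1': -0.022123817228927107, 'position': array([ 1.37637704, -0.08951564,  1.0523789 ]), 'rotation': array([[ 0.18191584,  0.74998024, -0.63595304],
       [ 0.98323446, -0.1469686 ,  0.10793624],
       [-0.01251508, -0.64492625, -0.76414233]])}
wrist {'fx': 298.69225830213685, 'fy': 298.69225830213685, 'cx': 317.46400260952385, 'cy': 202.5848179715462, 'k1': -0.03585471903439268, 'hand_eye': array([[ 3.92738226e-04, -9.53771826e-01, -3.00531446e-01,
         7.69356487e-02],
       [ 9.99999853e-01,  2.62555993e-04,  4.73559961e-04,
         4.30075053e-04],
       [-3.72761817e-04, -3.00531587e-01,  9.53771789e-01,
        -1.25281274e-01],
       [ 0.00000000e+00,  0.00000000e+00,  0.00000000e+00,
         1.00000000e+00]])}
```

View pics/top0.png

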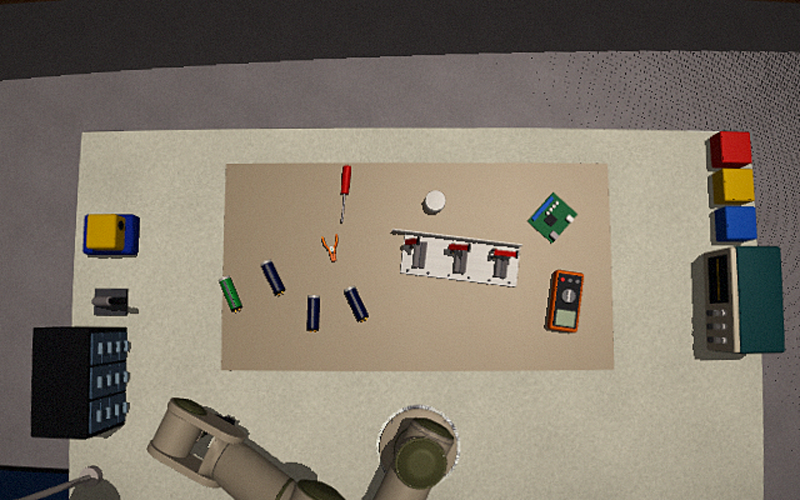

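View pics/sc0.png

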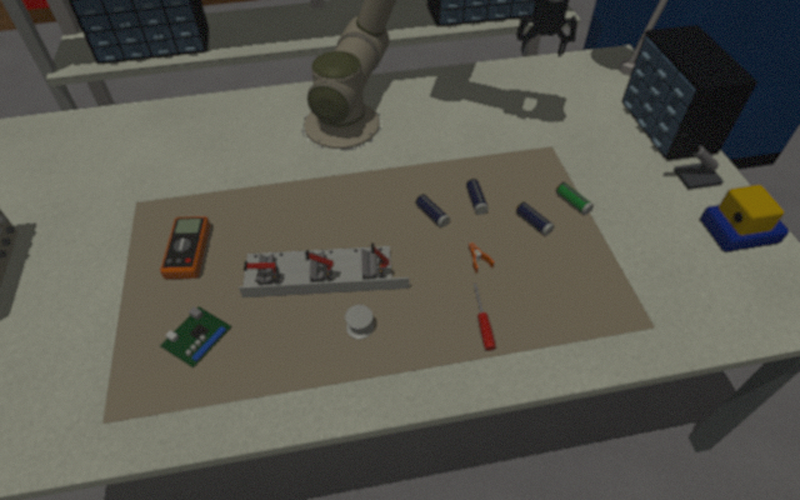

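The top view shows dark blue cans at view pixels (273,278), (313,313) and (357,304), a green look-alike at (231,294), the clip at (330,249) and the fixture at (460,258). The straps have different states.

```bash
python3 - <<'E'
from h import *
C=cam('top')
for n,uv,z in [('a',(273,278),.0175),('b',(313,313),.0175),('c',(357,304),.0175),('green',(231,294),.0175),('clip',(331,251),.011),('plateL',(391,231),.04),('plateR',(521,245),.04),('baseBL',(401,272),.01),('baseBR',(517,287),.01)]:
    print(n,at(C,np.array(uv)/1.25,z).round(3))
snap('wrist','w0')
E
```

```text
a [0.492 0.426 0.018]
b [0.389 0.307 0.018]
c [0.416 0.179 0.018]
green [0.444 0.55  0.018]
clip [0.572 0.256 0.011]
plateL [0.627 0.079 0.04 ]
plateR [ 0.586 -0.299  0.04 ]
baseBL [0.51 0.05 0.01]
baseBR [ 0.465 -0.291  0.01 ]
```

View pics/w0.png

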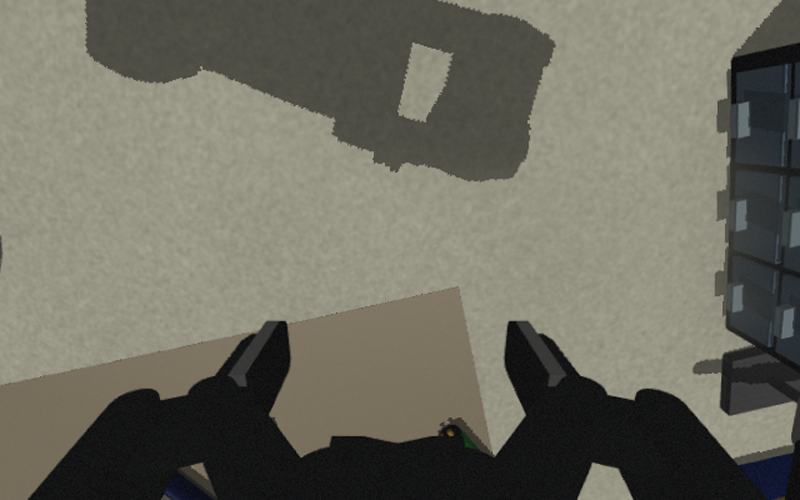

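The wrist view only reaches the mat corner, because the camera looks behind the gripper. I'll turn the tool by half a turn, which the clip needs anyway, and go over the cans.

jog_arm([
  [0.0154,-0.0156,0.0067],
  [0.0154,-0.0156,0.0067],
  [0.0154,-0.0156,0.0067],
  [0.0154,-0.0156,0.0067],
  [0.0154,-0.0156,0.0067],
], hand=[0.085,0.085,0.085,0.085,0.085], yaw=[-0.18,-0.18,-0.18,-0.18,-0.18])

```text
time_s: 0.78
position: [0.2064, 0.456, 0.2818]
tool_rot: [[-0.415, 0.91, -0.0], [0.91, 0.415, -0.0], [-0.0, -0.0, -1.0]]
ft_force: [0.5, 0.8, -0.5]
grip_width: 0.0848
gripper_force: 0.0
```

jog_arm([
  [0.0154,-0.0156,0.0067],
  [0.0154,-0.0156,0.0067],
  [0.0154,-0.0156,0.0067],
  [0.0154,-0.0156,0.0067],
  [0.0154,-0.0156,0.0067],
], hand=[0.085,0.085,0.085,0.085,0.085], yaw=[-0.18,-0.18,-0.18,-0.18,-0.18])

```text
time_s: 1.4
position: [0.2834, 0.378, 0.3153]
tool_rot: [[0.455, 0.891, -0.0], [0.891, -0.455, -0.0], [-0.001, -0.0, -1.0]]
ft_force: [0.4, 0.1, 0.7]
grip_width: 0.0848
gripper_force: 0.0
```

jog_arm([
  [0.0154,-0.0156,0.0067],
  [0.0154,-0.0156,0.0067],
  [0.0154,-0.0156,0.0067],
  [0.0154,-0.0156,0.0067],
  [0.0154,-0.0156,0.0067],
], hand=[0.085,0.085,0.085,0.085,0.085], yaw=[-0.18,-0.18,-0.18,-0.18,-0.18])

```text
time_s: 2.02
position: [0.3604, 0.3, 0.3488]
tool_rot: [[0.98, 0.198, -0.0], [0.198, -0.98, -0.0], [-0.0, 0.0, -1.0]]
ft_force: [-0.3, 0.3, -0.3]
grip_width: 0.085
gripper_force: 0.0
```

jog_arm([
  [0,0,0],
  [0,0,0],
  [0,0,0],
  [0,0,0],
  [0,0,0],
], hand=[0.085,0.085,0.085,0.085,0.085], yaw=[-0.05,-0.05,-0.05,-0.05,0])

```text
time_s: 2.65
position: [0.3599, 0.3006, 0.3486]
tool_rot: [[1.0, 0.005, -0.0], [0.005, -1.0, -0.0], [-0.0, 0.0, -1.0]]
ft_force: [0.2, -0.2, 1.0]
grip_width: 0.0851
gripper_force: 0.0
```

```bash
python3 - <<'E'
from h import *
snap('wrist','w1')
s=env.observe(); print(s['time_s'],s['position'],s['tool_rot'][:,0],s['q'])
E
```

```text
2.7 [0.35995466 0.30059854 0.34867918] [ 9.99982982e-01  5.82385687e-03 -3.45202480e-04] [ 2.53552536e+01  1.02051986e+01  7.43938412e+01 -3.18616319e-04
  9.54229354e+01  1.15021538e+02]
```

View pics/w1.png

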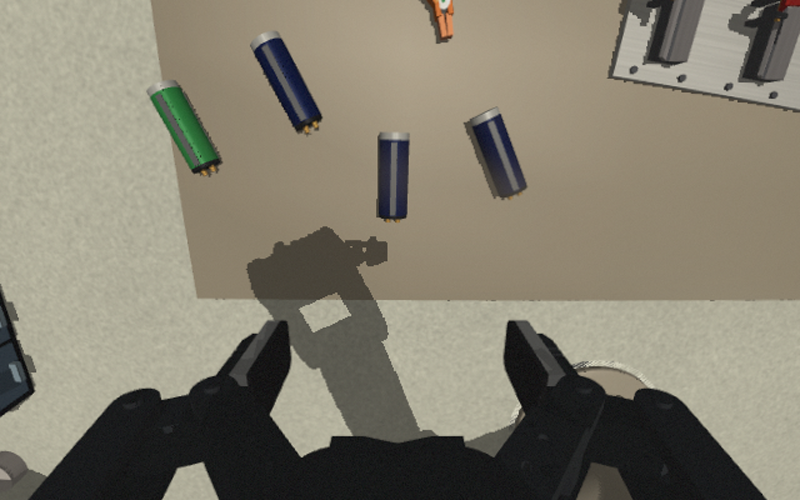

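The cans' ends (view px) are a (266,38)→(313,124), b (394,135)→(394,217) and c (484,114)→(512,193). All three have the terminals towards the robot, and the green look-alike is at (185,128). Next I'll look at the fixture.

```bash
python3 - <<'E'
from h import *
C=cam('wrist')
for n,u,v in [('a',(266,38),(313,124)),('b',(394,135),(394,217)),('c',(484,114),(512,193))]:
    p=at(C,np.array(u)/1.25,.0175);q=at(C,np.array(v)/1.25,.0175);d=p-q
    print(n,(p+q)/2,np.linalg.norm(d),np.degrees(np.arctan2(d[1],d[0])))
E
```

```text
a [0.49490876 0.42266306 0.0175    ] 0.10206021718739139 27.472580879954954
b [0.38884378 0.30472975 0.0175    ] 0.09771096295550978 0.2315128869734767
c [0.41644084 0.18064484 0.0175    ] 0.09972859546158085 24.29930927816759
```

jog_arm([
  [0.003,-0.04,0],
  [0.003,-0.04,0],
  [0.003,-0.04,0],
  [0.003,-0.04,0],
  [0.003,-0.04,0],
], hand=[0.085,0.085,0.085,0.085,0.085], yaw=[-0.01,-0.01,-0.01,-0.01,-0.01])

```text
time_s: 3.32
position: [0.3749, 0.0994, 0.3489]
tool_rot: [[0.999, -0.044, 0.0], [-0.044, -0.999, -0.0], [0.0, -0.0, -1.0]]
ft_force: [0.5, -0.5, 0.1]
grip_width: 0.0851
gripper_force: 0.0
```

jog_arm([
  [0.003,-0.04,-0.008],
  [0.003,-0.04,-0.008],
  [0.003,-0.04,-0.008],
  [0.003,-0.04,-0.008],
  [0.003,-0.04,-0.008],
], hand=[0.085,0.085,0.085,0.085,0.085], yaw=[-0.01,-0.01,-0.01,-0.01,-0.01])

```text
time_s: 3.95
position: [0.3899, -0.1007, 0.3086]
tool_rot: [[0.996, -0.094, 0.0], [-0.094, -0.996, -0.0], [0.0, 0.0, -1.0]]
ft_force: [0.5, -0.3, 1.2]
grip_width: 0.0849
gripper_force: 0.0
```

jog_arm([
  [0,-0.005,-0.01],
  [0,0,0],
  [0,0,0],
  [0,0,0],
  [0,0,0],
], hand=[0.085,0.085,0.085,0.085,0.085], yaw=[-0.01,0,0,0,0])

```text
time_s: 4.58
position: [0.3901, -0.1039, 0.2991]
tool_rot: [[0.995, -0.104, 0.001], [-0.104, -0.995, -0.0], [0.001, 0.0, -1.0]]
ft_force: [-0.2, 0.5, -1.0]
grip_width: 0.085
gripper_force: 0.0
```

```bash
python3 - <<'E'
from h import *
snap('wrist','w2')
s=env.observe(); print(s['time_s'],s['position'],s['tool_rot'][:,0])
E
```

```text
4.625 [ 0.39006237 -0.10403238  0.29904389] [ 9.94548165e-01 -1.04277147e-01  4.74322151e-04]
```

View pics/w2.png

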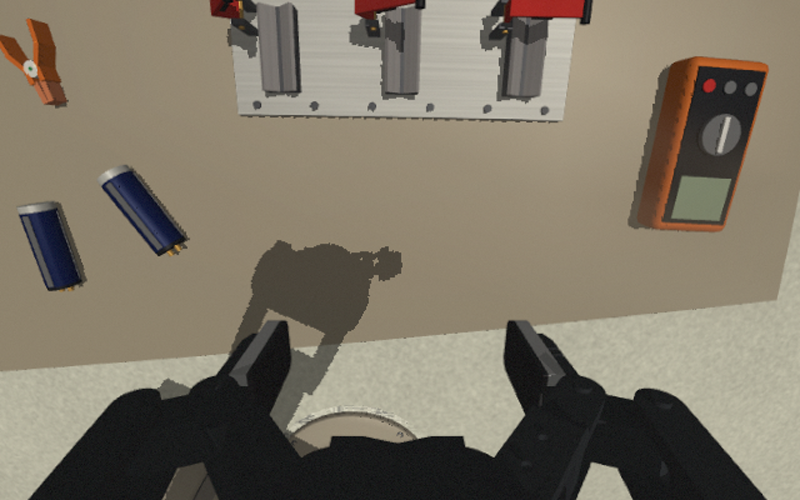

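The image shows the base front corners at (240,115) and (563,120), the blocks, and straps not open. The clip's copper jaws point to the robot at (50,95), with its hub at (31,68). I'll move 10 cm ahead to see the straps.

jog_arm([
  [0.04,0,0.01],
  [0.04,0,0.01],
  [0.02,0,0.01],
  [0,0,0],
  [0,0,0],
], hand=[0.085,0.085,0.085,0.085,0.085], yaw=[0,0,0,0,0])

```text
time_s: 5.25
position: [0.4893, -0.1042, 0.3285]
tool_rot: [[0.994, -0.105, -0.001], [-0.105, -0.994, 0.0], [-0.001, -0.0, -1.0]]
ft_force: [0.0, 0.1, -0.2]
grip_width: 0.0847
gripper_force: 0.0
```

```bash
python3 - <<'E'
from h import *
snap('wrist','w3',crop=(100,0,540,330),scale=1.8)
s=env.observe(); print(s['time_s'],s['position'],s['tool_rot'][:,0])
E
```

```text
5.3 [ 0.4891906  -0.10419592  0.32861149] [ 9.94461354e-01 -1.05100820e-01 -6.58538534e-04]
```

View pics/w3.png

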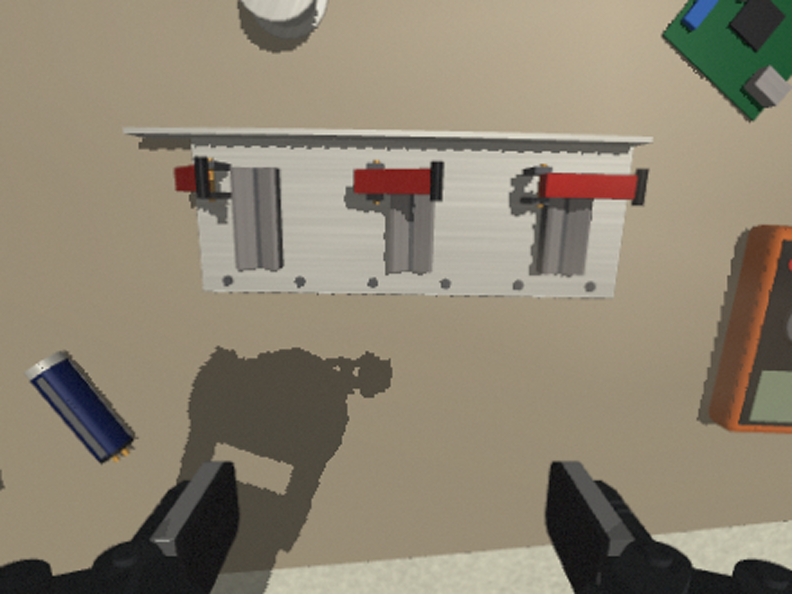

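The fixture is fully visible: base front corners (204,292) and (612,298), plate top ends (124,132) and (651,139), and handles at (641,187), (436,181) and (202,178).

```bash
cat >> h.py <<'E'
def fxw(f,p): # fixture -> world
    c,s=np.cos(f[2]),np.sin(f[2]); p=np.asarray(p,float); return np.array([f[0]+c*p[0]-s*p[1],f[1]+s*p[0]+c*p[1],p[2]])
def tab(i,th):
    a=np.radians(159.6)-th; return [.028,-.12+.12*i+.027+.0661*np.cos(a),.045+.0661*np.sin(a)]
E
python3 - <<'E'
from h import *
from scipy.optimize import least_squares,minimize_scalar
C=cam('wrist'); o=lambda v:np.array(v)/1.8+[100,0]
pts=[((-.06,.172,.01),(204,292)),((-.06,-.172,.01),(612,298)),((.06,.21,.04),(124,134)),((.06,-.172,.04),(651,142))]
r=least_squares(lambda f:np.concatenate([proj(C,fxw(f,p))-o(v) for p,v in pts]),[.54,-.11,-.1])
f=r.x; print('wrist',f,r.fun.round(1))
for i,v in enumerate([(641,187),(436,181),(202,178)]):
    ths=np.linspace(-.06,1.95,200); e=[np.linalg.norm(proj(C,fxw(f,tab(i,t)))-o(v)) for t in ths]
    k=int(np.argmin(e)); print(i,'theta',ths[k],e[k],'tab',fxw(f,tab(i,ths[k])),'seat',fxw(f,(0,-.12+.12*i,.0447)))
print('end',fxw(f,(.062,.21,.021)))
np.save('f.npy',f)
for n,u,v in [('c',(50,365),(115,450))]:
    p=at(C,o(u),.0175);q=at(C,o(v),.0175);d=p-q; print(n,(p+q)/2,np.linalg.norm(d),np.degrees(np.arctan2(d[1],d[0])))
E
```

```text
wrist [ 0.54479428 -0.12487766 -0.11969124] [-0.7  0.1  1.   0.2 -0.7 -0.   0.4  0.1]
0 theta 0.06120603015075375 0.8274052442542588 tab [ 0.55427367 -0.28055231  0.07178708] seat [ 0.53046561 -0.24401913  0.0447    ]
1 theta 0.5763316582914573 0.3231500655225153 tab [ 0.57111444 -0.14052304  0.09808093] seat [ 0.54479428 -0.12487766  0.0447    ]
2 theta 0.9803517587939696 0.23196000068152847 tab [0.58831345 0.00248493 0.10929246] seat [ 0.55912296 -0.0057362   0.0447    ]
end [0.6314259  0.07621675 0.021     ]
c [0.4165433 0.1785549 0.0175   ] 0.09232903595513725 22.853603748909947
```

All straps must be opened first: θ is about 0.06, 0.58 and 0.98. I'll push with closed fingers from the -y side, in the order 2, 1, 0.

```bash
python3 - <<'E'
from h import *
f=np.load('f.npy'); np.set_printoptions(suppress=True)
def way(i,th,off=-.020,dz=.005):
    t=tab(i,th); return fxw(f,(t[0],t[1]+off,t[2]+dz))
cur=np.array([.4892,-.1042,.3286])
for i,t0 in ((2,.98),(1,.576),(0,.06)):
    w0=way(i,t0,-.03); print(i,'above',(np.array([w0[0],w0[1],.17])).round(4),'from cur',(np.array([w0[0],w0[1],.17])-cur).round(4),'down to',w0[2].round(4))
    n=10 if i else 15
    ths=np.linspace(t0,1.93,n); P=[w0]+[way(i,t) for t in ths]
    D=np.diff(np.array(P),axis=0).round(4); print(D.tolist()); print('end',P[-1])
    cur=np.array([P[-1][0],P[-1][1],.17])
E
```

```text
2 above [ 0.5847 -0.0273  0.17  ] from cur [ 0.0955  0.0769 -0.1586] down to 0.1143
[[0.0012, 0.0099, 0.0], [0.0008, 0.0068, 0.0013], [0.0008, 0.0069, 0.0005], [0.0008, 0.0069, -0.0002], [0.0008, 0.0069, -0.0009], [0.0008, 0.0067, -0.0017], [0.0008, 0.0065, -0.0024], [0.0007, 0.0062, -0.003], [0.0007, 0.0059, -0.0037], [0.0007, 0.0055, -0.0043]]
end [0.59293457 0.04090906 0.09990079]
1 above [ 0.5675 -0.1703  0.17  ] from cur [-0.0254 -0.2112  0.    ] down to 0.1031
[[0.0012, 0.0099, 0.0], [0.001, 0.0083, 0.0053], [0.0011, 0.009, 0.004], [0.0011, 0.0095, 0.0026], [0.0012, 0.0098, 0.0011], [0.0012, 0.0099, -0.0004], [0.0012, 0.0097, -0.0019], [0.0011, 0.0093, -0.0033], [0.001, 0.0087, -0.0047], [0.001, 0.0079, -0.0059]]
end [ 0.57860589 -0.07823241  0.09990079]
0 above [ 0.5507 -0.3104  0.17  ] from cur [-0.0279 -0.2321  0.    ] down to 0.0767
[[0.0012, 0.0099, 0.0], [0.0005, 0.0041, 0.0078], [0.0006, 0.0051, 0.0072], [0.0007, 0.006, 0.0065], [0.0008, 0.0068, 0.0056], [0.0009, 0.0075, 0.0046], [0.001, 0.008, 0.0036], [0.001, 0.0084, 0.0025], [0.001, 0.0087, 0.0013], [0.0011, 0.0088, 0.0002], [0.001, 0.0087, -0.001], [0.001, 0.0085, -0.0022], [0.001, 0.0081, -0.0033], [0.0009, 0.0076, -0.0043], [0.0008, 0.007, -0.0053]]
end [ 0.56427722 -0.19737388  0.09990079]
```

jog_arm([
  [0.03,0.025,-0.03],
  [0.03,0.025,-0.04],
  [0.0355,0.027,-0.04],
  [0,0,-0.0486],
  [0,0,0],
], hand=[0,0,0,0,0], yaw=[-0.015,0,0,0,0])

```text
time_s: 5.92
position: [0.5836, -0.027, 0.1675]
tool_rot: [[0.993, -0.12, -0.007], [-0.12, -0.993, 0.002], [-0.008, -0.001, -1.0]]
ft_force: [0.1, 0.0, 1.6]
grip_width: 0.0001
gripper_force: 0.0
```

jog_arm([
  [0,0,-0.028],
  [0,0,-0.028],
  [0.0012,0.01,0],
  [0.0008,0.0068,0.0013],
  [0.0008,0.0069,0.0005],
], hand=[0,0,0,0,0], yaw=[0,0,0,0,0])

```text
time_s: 6.55
position: [0.5892, -0.0035, 0.1183]
tool_rot: [[0.993, -0.12, 0.004], [-0.12, -0.993, -0.001], [0.004, 0.001, -1.0]]
ft_force: [-0.3, -1.5, 3.4]
grip_width: 0.0001
gripper_force: 1.2
```

jog_arm([
  [0.0008,0.0069,-0.0002],
  [0.0008,0.0069,-0.0009],
  [0.0008,0.0067,-0.0017],
  [0.0008,0.0065,-0.0024],
  [0.0007,0.0062,-0.003],
], hand=[0,0,0,0,0], yaw=[0,0,0,0,0])

```text
time_s: 7.18
position: [0.5922, 0.03, 0.1075]
tool_rot: [[0.993, -0.12, -0.0], [-0.12, -0.993, 0.0], [-0.0, -0.0, -1.0]]
ft_force: [0.2, -0.1, 0.9]
grip_width: -0.0001
gripper_force: 0.5
```

jog_arm([
  [0.0007,0.0059,-0.0037],
  [0.0007,0.0055,-0.0043],
  [0,0,0],
  [0,0,0],
  [0,0,0],
], hand=[0,0,0,0,0], yaw=[0,0,0,0,0])

```text
time_s: 7.8
position: [0.5937, 0.0408, 0.0999]
tool_rot: [[0.993, -0.12, 0.0], [-0.12, -0.993, 0.0], [0.0, -0.0, -1.0]]
ft_force: [-0.2, -0.6, 1.0]
grip_width: -0.0003
gripper_force: 0.0
```

jog_arm([
  [0.0003,0.003,-0.002],
  [0.0003,0.003,-0.002],
  [0,0,0],
  [0,0,0],
  [0,0,0],
], hand=[0,0,0,0,0], yaw=[0,0,0,0,0])

```text
time_s: 8.43
position: [0.5945, 0.0445, 0.0971]
tool_rot: [[0.993, -0.12, 0.001], [-0.12, -0.993, -0.005], [0.002, 0.004, -1.0]]
ft_force: [-3.9, -13.8, 9.8]
grip_width: -0.0002
gripper_force: 7.1
```

```bash
python3 - <<'E'
from h import *
C=cam('scene'); f=np.load('f.npy'); u=proj(C,fxw(f,(0,.06,.08))).astype(int); print(u)
snap('scene','s4',crop=(u[0]-70,u[1]-60,u[0]+70,u[1]+50),scale=5)
E
```

```text
[271 198]
```

View pics/s4.png

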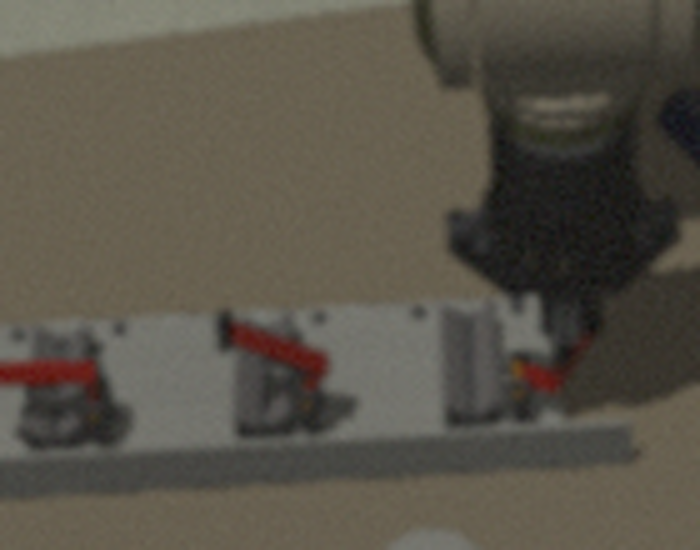

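Strap 2 is at its stop (strap standing open, 14 N). Next are straps 1 and 0.

jog_arm([
  [-0.001,-0.008,0.004],
  [0,0,0.05],
  [-0.0125,-0.05,0.02],
  [-0.0125,-0.06,0],
  [0,-0.06,0],
], hand=[0,0,0,0,0], yaw=[0,0,0,0,0])

```text
time_s: 9.1
position: [0.5675, -0.1323, 0.1703]
tool_rot: [[0.993, -0.119, 0.001], [-0.119, -0.993, 0.0], [0.0, -0.0, -1.0]]
ft_force: [0.8, 0.4, 0.1]
grip_width: 0.0004
gripper_force: 0.0
```

jog_arm([
  [0,-0.0392,0],
  [0,0,-0.0335],
  [0,0,-0.0334],
  [0.0015,0.0125,0],
  [0.001,0.0083,0.0053],
], hand=[0,0,0,0,0], yaw=[0,0,0,0,0])

```text
time_s: 9.72
position: [0.5711, -0.1486, 0.1094]
tool_rot: [[0.993, -0.119, 0.001], [-0.119, -0.993, -0.0], [0.001, 0.0, -1.0]]
ft_force: [-0.1, -1.6, -0.5]
grip_width: 0.0002
gripper_force: 0.6
```

jog_arm([
  [0.0011,0.009,0.004],
  [0.0011,0.0095,0.0026],
  [0.0012,0.0098,0.0011],
  [0.0012,0.0099,-0.0004],
  [0.0012,0.0097,-0.0019],
], hand=[0,0,0,0,0], yaw=[0,0,0,0,0])

```text
time_s: 10.35
position: [0.5765, -0.1008, 0.1135]
tool_rot: [[0.993, -0.12, -0.0], [-0.12, -0.993, 0.0], [-0.0, -0.0, -1.0]]
ft_force: [-0.3, -1.0, 1.1]
grip_width: -0.0003
gripper_force: 0.6
```

jog_arm([
  [0.0011,0.0093,-0.0033],
  [0.001,0.0087,-0.0047],
  [0.001,0.009,-0.0059],
  [0.0001,0.001,0],
  [0,0,0],
], hand=[0,0,0,0,0], yaw=[0,0,0,0,0])

```text
time_s: 10.98
position: [0.5797, -0.0746, 0.0996]
tool_rot: [[0.993, -0.12, -0.0], [-0.12, -0.993, -0.003], [0.0, 0.003, -1.0]]
ft_force: [-2.1, -7.9, 2.6]
grip_width: 0.0001
gripper_force: 4.2
```

jog_arm([
  [-0.001,-0.008,0.004],
  [0,0,0.05],
  [-0.0135,-0.055,0.0161],
  [-0.0138,-0.06,0],
  [0,-0.06,0],
], hand=[0,0,0,0,0], yaw=[0,0,0,0,0])

```text
time_s: 11.6
position: [0.5507, -0.2579, 0.1702]
tool_rot: [[0.993, -0.12, 0.0], [-0.12, -0.993, 0.001], [0.0, -0.001, -1.0]]
ft_force: [1.0, 0.4, 0.4]
grip_width: 0.0001
gripper_force: 0.0
```

jog_arm([
  [0,-0.0538,0],
  [0,0,-0.0467],
  [0,0,-0.0466],
  [0.0015,0.0125,0],
  [0.0005,0.0041,0.0078],
], hand=[0,0,0,0,0], yaw=[0,0,0,0,0])

```text
time_s: 12.22
position: [0.5538, -0.2933, 0.0858]
tool_rot: [[0.993, -0.119, 0.0], [-0.119, -0.993, -0.001], [0.0, 0.001, -1.0]]
ft_force: [-0.8, -1.5, 0.0]
grip_width: 0.0
gripper_force: 0.7
```

jog_arm([
  [0.0006,0.0051,0.0072],
  [0.0007,0.006,0.0065],
  [0.0008,0.0068,0.0056],
  [0.0009,0.0075,0.0046],
  [0.001,0.008,0.0036],
], hand=[0,0,0,0,0], yaw=[0,0,0,0,0])

```text
time_s: 12.85
position: [0.5582, -0.2613, 0.1143]
tool_rot: [[0.993, -0.12, 0.003], [-0.12, -0.993, -0.004], [0.004, 0.004, -1.0]]
ft_force: [-1.7, -6.1, 10.1]
grip_width: -0.0004
gripper_force: 4.6
```

jog_arm([
  [0.001,0.0084,0.0025],
  [0.001,0.0087,0.0013],
  [0.0011,0.0088,0.0002],
  [0.001,0.0087,-0.001],
  [0.001,0.0085,-0.0022],
], hand=[0,0,0,0,0], yaw=[0,0,0,0,0])

```text
time_s: 13.48
position: [0.5625, -0.2165, 0.1123]
tool_rot: [[0.993, -0.12, -0.0], [-0.12, -0.993, 0.0], [-0.001, -0.0, -1.0]]
ft_force: [0.6, -1.4, 1.7]
grip_width: -0.0001
gripper_force: 0.6
```

jog_arm([
  [0.001,0.0081,-0.0033],
  [0.0009,0.0076,-0.0043],
  [0.0008,0.0082,-0.0053],
  [0.0001,0.001,0],
  [0,0,0],
], hand=[0,0,0,0,0], yaw=[0,0,0,0,0])

```text
time_s: 14.1
position: [0.5654, -0.1937, 0.0998]
tool_rot: [[0.993, -0.12, 0.0], [-0.12, -0.993, -0.003], [0.001, 0.003, -1.0]]
ft_force: [-1.6, -8.4, 1.5]
grip_width: -0.0002
gripper_force: 4.4
```

jog_arm([
  [-0.001,-0.008,0.004],
  [0,0,0.06],
  [-0.04,0.06,0.04],
  [-0.04,0.06,0],
  [-0.04,0.06,0],
], hand=[0,0,0.085,0.085,0.085], yaw=[0,0,0,0,0])

```text
time_s: 14.72
position: [0.4633, -0.0493, 0.1942]
tool_rot: [[0.993, -0.12, 0.0], [-0.12, -0.993, 0.001], [0.0, -0.001, -1.0]]
ft_force: [1.4, -0.6, -0.4]
grip_width: 0.0545
gripper_force: 0.0
```

```bash
cat >> h.py <<'E'
def blobs(name):
    C=cam(name); im=env.get_image(name).astype(int); r,g,b=im[...,0],im[...,1],im[...,2]
    m=((b>r*1.4+8)&(b>g*1.4+8)).astype(np.uint8); m=cv2.morphologyEx(m,cv2.MORPH_CLOSE,np.ones((7,7) if name=='wrist' else (3,3)))
    n,l,st,ce=cv2.connectedComponentsWithStats(m); out=[]
    for k in range(1,n):
        if st[k,4]<60: continue
        yx=np.argwhere(l==k)[:,::-1].astype(np.float32); (c,s,a)=cv2.minAreaRect(yx)
        q=cv2.boxPoints((c,s,a)); i=np.argmax([np.linalg.norm(q[1]-q[0]),np.linalg.norm(q[2]-q[1])])
        p0,p1=((q[0]+q[3])/2,(q[1]+q[2])/2) if i==0 else ((q[0]+q[1])/2,(q[2]+q[3])/2)
        P,Q=at(C,p0,.0175),at(C,p1,.0175); d=P-Q
        if d[0]<0:d=-d
        if .06<np.linalg.norm(d)<.13: out.append(((P+Q)[:2]/2).round(4).tolist()+[round(float(np.linalg.norm(d)),3),round(float(np.degrees(np.arctan2(d[1],d[0]))),1),c])
    return out
E
python3 - <<'E'
from h import *
for n in('top','wrist'):
    for b in blobs(n): print(n,b)
s=env.observe();print(s['time_s'],s['position'])
E
```

```text
top [0.6991, -0.3698, 0.09, -42.7, (433.8066711425781, 166.32598876953125)]
top [0.4935, 0.4268, 0.089, 27.5, (218.20004272460938, 221.90003967285156)]
top [0.4162, 0.1816, 0.088, 26.8, (284.800048828125, 243.10003662109375)]
top [0.3892, 0.3074, 0.085, -2.9, (250.26548767089844, 250.48622131347656)]
top [-0.157, 1.0909, 0.094, -86.8, (42.5, 395.0)]
wrist [0.4161, 0.1808, 0.093, 25.9, (124.62155151367188, 242.81231689453125)]
wrist [0.3843, 0.3092, 0.097, -3.7, (34.47183609008789, 276.4700927734375)]
14.825 [ 0.46109009 -0.04660346  0.19411386]
```

jog_arm([
  [-0.007,0.05,-0.01],
  [-0.007,0.05,-0.01],
  [-0.007,0.05,-0.02],
  [-0.007,0.05,-0.02],
  [0,0,0],
], hand=[0.085,0.085,0.085,0.085,0.085], yaw=[0.14,0.14,0.14,0.136,0])

```text
time_s: 15.45
position: [0.4354, 0.1515, 0.1328]
tool_rot: [[0.904, 0.427, -0.003], [0.427, -0.904, 0.0], [-0.003, -0.002, -1.0]]
ft_force: [0.1, -0.7, -0.8]
grip_width: 0.085
gripper_force: 0.0
```

```bash
python3 - <<'E'
from h import *
for n in('top','wrist'):
    for b in blobs(n): print(n,b)
s=env.observe();print(s['time_s'],s['position'],s['tool_rot'][:,0])
E
```

```text
top [0.6991, -0.3698, 0.09, -42.7, (433.8066711425781, 166.32598876953125)]
top [0.495, 0.4275, 0.086, 27.5, (218.00003051757812, 221.50001525878906)]
top [0.3892, 0.3066, 0.085, -2.9, (250.5, 250.50001525878906)]
top [-0.1589, 1.0909, 0.094, -86.8, (42.5, 395.5)]
wrist [0.3826, 0.3071, 0.098, -1.6, (123.5994873046875, 180.53028869628906)]
wrist [0.4113, 0.178, 0.094, 24.9, (276.1758728027344, 212.72183227539062)]
15.55 [0.43689417 0.1491295  0.13399562] [ 9.06531631e-01  4.22137822e-01 -2.48892242e-04]
```

jog_arm([
  [-0.0225,0.03,0],
  [0,0,-0.04],
  [0,0,-0.04],
  [0,0,-0.025],
  [0,0,0],
], hand=[0.085,0.085,0.085,0.085,0.085], yaw=[0,0,0,0,0])

```text
time_s: 16.18
position: [0.4144, 0.1779, 0.0284]
tool_rot: [[0.908, 0.42, -0.002], [0.42, -0.908, -0.0], [-0.002, -0.001, -1.0]]
ft_force: [-0.7, -0.1, 0.4]
grip_width: 0.0849
gripper_force: 0.0
```

```bash
python3 - <<'E'
from h import *
s=env.observe();print(s['time_s'],s['position'],s['ft_force'])
E
```

```text
16.175 [0.41436524 0.17794647 0.02836708] [-0.71549317 -0.07213659  0.40173398]
```

jog_arm([
  [0,0,-0.004],
  [0,0,0],
  [0,0,0],
  [0,0,0],
  [0,0,0],
], hand=[0.085,0.03,0.03,0.03,0.03], yaw=[0,0,0,0,0], grip_force=50)

```text
time_s: 16.8
position: [0.4143, 0.1793, 0.0257]
tool_rot: [[0.906, 0.422, 0.001], [0.422, -0.906, 0.0], [0.001, 0.0, -1.0]]
ft_force: [-2.0, -0.3, 8.0]
grip_width: 0.033
gripper_force: 49.0
```

jog_arm([
  [0,0,0],
  [0,0,0.02],
  [0,0,0.04],
  [0,0,0.04],
  [0,0,0.03],
], hand=[0.03,0.03,0.03,0.03,0.03], yaw=[0,0,0,0,0])

```text
time_s: 17.42
position: [0.4141, 0.1792, 0.1567]
tool_rot: [[0.906, 0.422, 0.001], [0.422, -0.906, 0.0], [0.001, 0.0, -1.0]]
ft_force: [-0.4, 0.2, -1.7]
grip_width: 0.0333
gripper_force: 50.4
```

```bash
python3 - <<'E'
from h import *
snap('wrist','w5')
s=env.observe();print(s['time_s'],s['position'],s['ft_force'],s['grip_width'],s['tool_rot'][:,0])
f=np.load('f.npy')
t=fxw(f,(0,-.12,.0447)); print(t)
E
```

```text
17.475 [0.41540586 0.1794625  0.1597508 ] [1.70069661 0.72991672 3.67415985] 0.03307909834263339 [0.90636294 0.42245172 0.00638407]
[ 0.53046561 -0.24401913  0.0447    ]
```

View pics/w5.png

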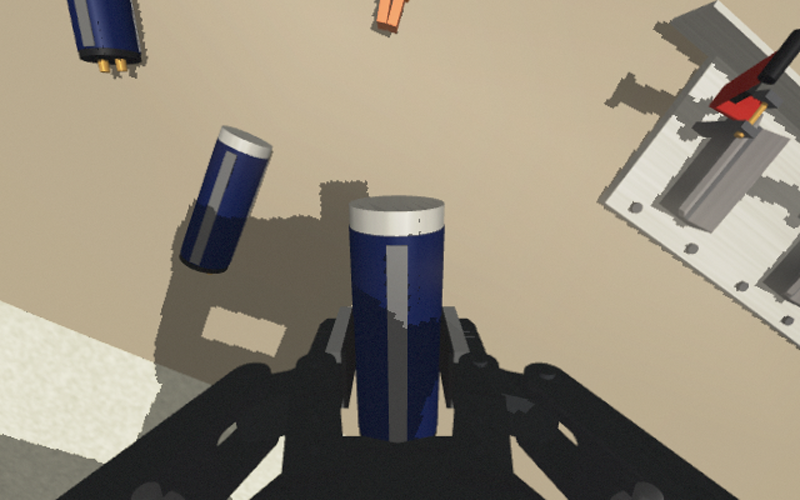

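The can is held straight. Its aluminium end face spans view rows 197 to 213 at column 397. I'll check the grasp's offset along the can.

```bash
python3 - <<'E'
from h import *
C=cam('wrist'); s=env.observe(); R=s['tool_rot']
for v,dz in (((397,213),.0105),((397,197),-.0245)):
    P=at(C,np.array(v)/1.25,s['position'][2]+dz); print(R.T@(P-s['position']))
print(s['position'],s['time_s'])
E
```

```text
[ 0.05411282 -0.00031941 -0.01015537]
[ 0.05361946 -0.00032356  0.02484224]
[0.41540586 0.1794625  0.1597508 ] 17.475
```

jog_arm([
  [0.01,-0.05,0],
  [0.014,-0.053,0],
  [0.014,-0.053,0],
  [0.014,-0.053,0],
  [0.014,-0.053,0],
], hand=[0.03,0.03,0.03,0.03,0.03], yaw=[-0.07,-0.07,-0.07,-0.07,-0.07])

```text
time_s: 18.1
position: [0.4801, -0.0846, 0.1546]
tool_rot: [[0.997, 0.083, -0.0], [0.083, -0.997, 0.0], [-0.0, -0.0, -1.0]]
ft_force: [1.0, 0.5, -1.2]
grip_width: 0.0332
gripper_force: 50.6
```

jog_arm([
  [0.014,-0.053,0],
  [0.014,-0.053,0],
  [0.017,-0.055,0],
  [0,0,0],
  [0,0,0],
], hand=[0.03,0.03,0.03,0.03,0.03], yaw=[-0.07,-0.07,-0.066,0,0])

```text
time_s: 18.73
position: [0.5247, -0.2433, 0.1542]
tool_rot: [[0.993, -0.12, -0.001], [-0.12, -0.993, 0.001], [-0.002, -0.001, -1.0]]
ft_force: [-0.4, -0.1, -1.8]
grip_width: 0.0333
gripper_force: 50.6
```

jog_arm([
  [0,0,0],
  [0,0,0],
  [0,0,0],
  [0,0,0],
  [0,0,0],
], hand=[0.03,0.03,0.03,0.03,0.03], yaw=[0,0,0,0,0])

```text
time_s: 19.35
position: [0.5252, -0.2438, 0.1551]
tool_rot: [[0.993, -0.12, 0.0], [-0.12, -0.993, -0.0], [0.0, 0.0, -1.0]]
ft_force: [0.2, 0.0, -1.3]
grip_width: 0.0332
gripper_force: 50.6
```

```bash
python3 - <<'E'
from h import *
C=snap('wrist','w6',crop=(60,0,580,390),scale=1.53)
s=env.observe();print(s['time_s'],s['position'],s['tool_rot'][:,0],s['grip_width'])
f=np.load('f.npy')
for p in [(0,0,.034),(.06,.21,.04),(.06,-.172,.04)]: print(p,((proj(C,fxw(f,p))-[60,0])*1.53).round())
E
```

```text
19.4 [ 0.52516807 -0.2438562   0.1550608 ] [ 9.92792107e-01 -1.19849198e-01  3.83038008e-05] 0.03299884070265772
(0, 0, 0.034) [182. 300.]
(0.06, 0.21, 0.04) [-205.  199.]
(0.06, -0.172, 0.04) [496. 190.]
```

View pics/w6.png

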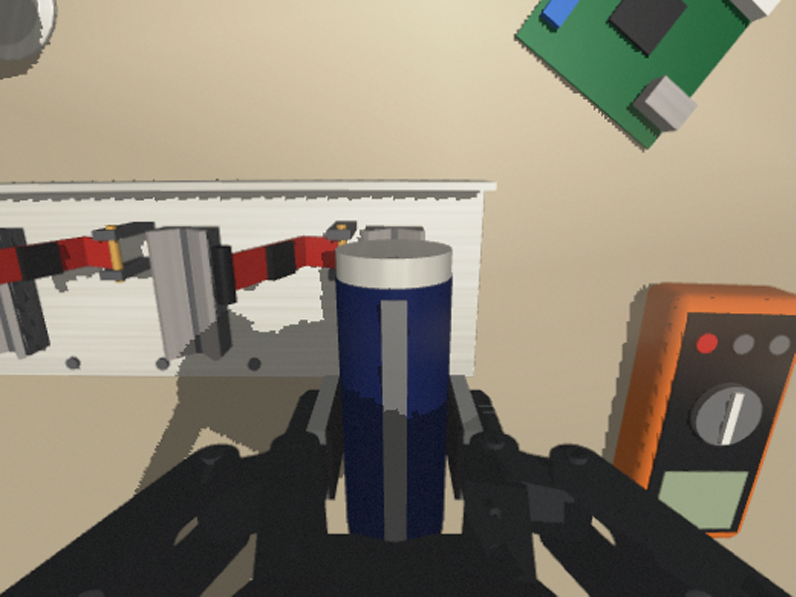

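The predicted plate corner (496,190) matches the one seen (496,187), and the can is over block 0. I'll lower it.

jog_arm([
  [0.001,0,-0.04],
  [0,0,-0.035],
  [0,0,-0.018],
  [0,0,-0.005],
  [0,0,0],
], hand=[0.03,0.03,0.03,0.03,0.03], yaw=[0,0,0,0,0])

```text
time_s: 20.02
position: [0.5264, -0.2441, 0.0574]
tool_rot: [[0.993, -0.12, 0.0], [-0.12, -0.993, -0.0], [0.001, 0.0, -1.0]]
ft_force: [0.3, 0.2, -1.6]
grip_width: 0.0331
gripper_force: 50.7
```

jog_arm([
  [0,0,-0.002],
  [0,0,-0.002],
  [0,0,0],
  [0,0,0],
  [0,0,0],
], hand=[0.03,0.03,0.03,0.03,0.03], yaw=[0,0,0,0,0])

```text
time_s: 20.65
position: [0.5263, -0.2439, 0.0533]
tool_rot: [[0.993, -0.12, 0.0], [-0.12, -0.993, -0.0], [0.0, 0.0, -1.0]]
ft_force: [1.1, 0.6, 1.2]
grip_width: 0.0333
gripper_force: 50.9
```

jog_arm([
  [0,0,0],
  [0,0,0],
  [0,0,0],
  [0,0,0.04],
  [0,0,0.06],
], hand=[0.04,0.055,0.055,0.055,0.055], yaw=[0,0,0,0,0])

```text
time_s: 21.28
position: [0.5255, -0.2435, 0.1529]
tool_rot: [[0.993, -0.12, -0.003], [-0.12, -0.993, 0.002], [-0.003, -0.002, -1.0]]
ft_force: [1.2, 0.3, 0.4]
grip_width: 0.0551
gripper_force: 0.0
```

```bash
cat > close.py <<'E'
from h import *
import sys
i=int(sys.argv[1]); f=np.load('f.npy'); s=env.observe(); print(s['time_s'],s['position'],s['tool_rot'][:,0])
K=np.array([[1.95,.0245,.014],[1.95,.0155,.014],[1.0,.014,.015],[.7,.012,.017],[.4,.010,.019],[.2,.005,.0205],[0,0,.0205]])
rows=[K[0]]+[np.array([t,np.interp(-t,-K[1:,0],K[1:,1]),np.interp(-t,-K[1:,0],K[1:,2])]) for t in np.arange(1.95,-.01,-.15)]
P=[]
for t,o,dz in rows:
    b=tab(i,t-.03); P.append(fxw(f,(b[0],b[1]+o,b[2]+dz)))
P=np.array(P); print('start',P[0].round(4),'delta',(P[0]-s['position']).round(4)); print(np.diff(P,axis=0).round(4).tolist()); print('end',P[-1].round(4))
E
python3 close.py 0
```

```text
21.275 [ 0.52549708 -0.24351653  0.15288807] [ 0.99276031 -0.12006199 -0.00347747]
start [ 0.5695 -0.1537  0.1093] delta [ 0.044   0.0898 -0.0436]
[[-0.0011, -0.0089, 0.0], [-0.001, -0.0082, 0.006], [-0.0011, -0.009, 0.0047], [-0.0011, -0.0095, 0.0034], [-0.0012, -0.0099, 0.0019], [-0.0012, -0.0101, 0.0005], [-0.0012, -0.01, -0.001], [-0.0012, -0.0102, -0.0019], [-0.0012, -0.01, -0.003], [-0.0011, -0.0093, -0.0043], [-0.001, -0.0084, -0.0055], [-0.0011, -0.0092, -0.0065], [-0.0011, -0.0089, -0.0077], [-0.0009, -0.0076, -0.0091]]
end [ 0.554  -0.2827  0.0867]
```

jog_arm([
  [0.022,0.045,0.01],
  [0.022,0.045,0],
  [0,0,-0.02],
  [0,0,-0.0336],
  [0,0,0],
], hand=[0,0,0,0,0], yaw=[0,0,0,0,0])

```text
time_s: 21.9
position: [0.5691, -0.1533, 0.1076]
tool_rot: [[0.993, -0.12, -0.004], [-0.12, -0.993, 0.002], [-0.005, -0.002, -1.0]]
ft_force: [1.3, -0.2, 0.0]
grip_width: 0.0002
gripper_force: 0.0
```

jog_arm([
  [-0.0011,-0.009,0],
  [-0.001,-0.0082,0.006],
  [-0.0011,-0.009,0.0047],
  [-0.0011,-0.0095,0.0034],
  [-0.0012,-0.0099,0.0019],
], hand=[0,0,0,0,0], yaw=[0,0,0,0,0])

```text
time_s: 22.52
position: [0.5652, -0.1998, 0.1288]
tool_rot: [[0.993, -0.12, 0.004], [-0.12, -0.993, -0.001], [0.004, 0.0, -1.0]]
ft_force: [-3.8, 6.6, 18.6]
grip_width: -0.0001
gripper_force: 8.5
```

jog_arm([
  [-0.0012,-0.0101,0.0005],
  [-0.0012,-0.01,-0.001],
  [-0.0012,-0.0102,-0.0019],
  [-0.0012,-0.01,-0.003],
  [-0.0011,-0.0093,-0.0043],
], hand=[0,0,0,0,0], yaw=[0,0,0,0,0])

```text
time_s: 23.15
position: [0.5585, -0.2496, 0.1151]
tool_rot: [[0.993, -0.12, -0.001], [-0.12, -0.993, 0.001], [-0.001, -0.001, -1.0]]
ft_force: [1.0, 2.9, -1.2]
grip_width: -0.0002
gripper_force: 1.6
```

jog_arm([
  [-0.001,-0.0084,-0.0055],
  [-0.0011,-0.0092,-0.0065],
  [-0.0011,-0.0089,-0.0077],
  [-0.0009,-0.0076,-0.0085],
  [0,0,0],
], hand=[0,0,0,0,0], yaw=[0,0,0,0,0])

```text
time_s: 23.78
position: [0.5549, -0.2832, 0.088]
tool_rot: [[0.993, -0.12, 0.001], [-0.12, -0.993, 0.001], [0.001, -0.001, -1.0]]
ft_force: [-1.1, 4.5, 8.4]
grip_width: -0.0004
gripper_force: 3.8
```

jog_arm([
  [0,0,-0.0015],
  [0,0,0],
  [0,0,0],
  [0,0,0],
  [0,0,0],
], hand=[0,0,0,0,0], yaw=[0,0,0,0,0])

```text
time_s: 24.4
position: [0.555, -0.2833, 0.0876]
tool_rot: [[0.993, -0.12, 0.002], [-0.12, -0.993, -0.001], [0.002, 0.001, -1.0]]
ft_force: [-2.6, 4.5, 14.7]
grip_width: 0.0001
gripper_force: 7.0
```

jog_arm([
  [0,0,0.06],
  [0,0,0.06],
  [-0.03,0.05,0],
  [-0.03,0.05,0],
  [-0.03,0.05,0],
], hand=[0,0,0,0.085,0.085], yaw=[0,0,0,0,0])

```text
time_s: 25.02
position: [0.4636, -0.1323, 0.2059]
tool_rot: [[0.993, -0.12, 0.0], [-0.12, -0.993, -0.001], [0.0, 0.001, -1.0]]
ft_force: [0.9, -0.1, 0.1]
grip_width: 0.0358
gripper_force: 0.0
```

jog_arm([
  [-0.03,0.06,-0.01],
  [-0.02,0.06,-0.01],
  [-0.01,0.06,-0.01],
  [-0.01,0.06,-0.01],
  [-0.01,0.06,-0.01],
], hand=[0.085,0.085,0.085,0.085,0.085], yaw=[0,0,0,0,0])

```text
time_s: 25.65
position: [0.3874, 0.1621, 0.1569]
tool_rot: [[0.993, -0.12, 0.001], [-0.12, -0.993, -0.0], [0.001, 0.0, -1.0]]
ft_force: [2.1, -1.2, -0.6]
grip_width: 0.0851
gripper_force: 0.0
```

jog_arm([
  [0,0.05,-0.01],
  [0,0.05,-0.01],
  [0,0,0],
  [0,0,0],
  [0,0,0],
], hand=[0.085,0.085,0.085,0.085,0.085], yaw=[0.06,0.06,0,0,0])

```text
time_s: 26.28
position: [0.3879, 0.2596, 0.1373]
tool_rot: [[1.0, -0.002, 0.0], [-0.002, -1.0, -0.0], [0.0, 0.0, -1.0]]
ft_force: [-0.1, 0.3, -0.1]
grip_width: 0.0849
gripper_force: 0.0
```

```bash
python3 - <<'E'
from h import *
for n in('top','wrist'):
    for b in blobs(n): print(n,b)
s=env.observe();print(s['time_s'],s['position'],s['tool_rot'][:,0])
E
```

```text
top [0.6992, -0.3699, 0.089, -42.4, (433.8413391113281, 166.30343627929688)]
top [0.5223, -0.2355, 0.067, -6.6, (398.76239013671875, 213.87623596191406)]
top [0.4935, 0.4268, 0.089, 27.5, (218.20004272460938, 221.90003967285156)]
top [-0.157, 1.0909, 0.094, -86.8, (42.5, 395.0)]
wrist [0.497, 0.4279, 0.098, 26.4, (98.98722839355469, 65.65619659423828)]
wrist [0.3835, 0.3064, 0.094, -2.3, (264.0562744140625, 204.3740692138672)]
26.375 [0.38785555 0.25977967 0.13733019] [ 9.99997898e-01 -1.98263377e-03  5.23380713e-04]
```

jog_arm([
  [-0.001,0.046,0],
  [0,0,-0.04],
  [0,0,-0.04],
  [0,0,-0.029],
  [0,0,-0.003],
], hand=[0.085,0.085,0.085,0.085,0.085], yaw=[-0.033,0,0,0,0])

```text
time_s: 27.0
position: [0.3861, 0.3058, 0.024]
tool_rot: [[0.999, -0.034, -0.003], [-0.034, -0.999, -0.001], [-0.003, 0.001, -1.0]]
ft_force: [0.3, -1.4, 0.4]
grip_width: 0.0849
gripper_force: 0.0
```

jog_arm([
  [0,0,0],
  [0,0,0],
  [0,0,0],
  [0,0,0],
  [0,0,0],
], hand=[0.085,0.03,0.03,0.03,0.03], yaw=[0,0,0,0,0])

```text
time_s: 27.62
position: [0.3867, 0.3068, 0.0258]
tool_rot: [[0.999, -0.033, 0.001], [-0.033, -0.999, 0.0], [0.001, -0.0, -1.0]]
ft_force: [-1.5, -0.8, 6.4]
grip_width: 0.0333
gripper_force: 49.1
```

jog_arm([
  [0,0,0],
  [0,0,0.02],
  [0,0,0.05],
  [0,0,0.06],
  [0,0,0],
], hand=[0.03,0.03,0.03,0.03,0.03], yaw=[0,0,0,0,0])

```text
time_s: 28.25
position: [0.3879, 0.3075, 0.1589]
tool_rot: [[0.999, -0.033, 0.008], [-0.033, -0.999, 0.004], [0.008, -0.004, -1.0]]
ft_force: [-0.2, -0.5, -1.9]
grip_width: 0.0331
gripper_force: 50.4
```

```bash
python3 - <<'E'
from h import *
C=snap('wrist','w7')
s=env.observe(); R=s['tool_rot'];print(s['time_s'],s['position'],s['grip_width'],R[:,0])
im=np.load('pics/w7.npy').astype(int)
for x in (300,330): print([ (y,im[y,x].tolist()) for y in range(145,200,3)])
f=np.load('f.npy'); print(fxw(f,(0,0,.0447)))
E
```

```text
28.3 [0.38676391 0.30687583 0.15635067] 0.03300976387682438 [ 0.99944886 -0.0330492   0.00311888]
[(145, [147, 171, 185]), (148, [142, 169, 183]), (151, [144, 169, 184]), (154, [144, 170, 185]), (157, [100, 110, 110]), (160, [100, 110, 110]), (163, [100, 107, 109]), (166, [99, 104, 109]), (169, [160, 171, 175]), (172, [157, 169, 173]), (175, [159, 169, 174]), (178, [160, 171, 175]), (181, [160, 170, 174]), (184, [161, 171, 175]), (187, [74, 53, 49]), (190, [64, 29, 22]), (193, [65, 28, 20]), (196, [66, 30, 23]), (199, [64, 29, 22])]
[(145, [151, 176, 191]), (148, [148, 175, 189]), (151, [145, 171, 186]), (154, [147, 172, 188]), (157, [104, 111, 115]), (160, [103, 111, 112]), (163, [105, 113, 115]), (166, [89, 98, 98]), (169, [180, 194, 197]), (172, [180, 194, 198]), (175, [181, 194, 197]), (178, [180, 195, 198]), (181, [179, 193, 195]), (184, [180, 194, 197]), (187, [85, 74, 72]), (190, [74, 37, 25]), (193, [75, 37, 31]), (196, [75, 36, 27]), (199, [76, 36, 29])]
[ 0.54479428 -0.12487766  0.0447    ]
```

jog_arm([
  [0.017,-0.045,0],
  [0.017,-0.048,0],
  [0.017,-0.048,0],
  [0.017,-0.048,0],
  [0.017,-0.048,0],
], hand=[0.03,0.03,0.03,0.03,0.03], yaw=[-0.01,-0.01,-0.01,-0.01,-0.01])

```text
time_s: 28.92
position: [0.471, 0.0681, 0.1533]
tool_rot: [[0.996, -0.084, -0.003], [-0.084, -0.997, 0.0], [-0.003, -0.0, -1.0]]
ft_force: [0.2, -0.3, -1.9]
grip_width: 0.033
gripper_force: 50.4
```

jog_arm([
  [0.017,-0.048,0],
  [0.017,-0.048,0],
  [0.017,-0.048,0],
  [0.017,-0.05,0],
  [0,0,0],
], hand=[0.03,0.03,0.03,0.03,0.03], yaw=[-0.01,-0.01,-0.01,-0.007,0])

```text
time_s: 29.55
position: [0.5395, -0.1272, 0.1527]
tool_rot: [[0.992, -0.124, -0.003], [-0.124, -0.992, 0.001], [-0.003, -0.001, -1.0]]
ft_force: [0.3, 0.8, -1.1]
grip_width: 0.0331
gripper_force: 50.4
```

jog_arm([
  [0,0,0],
  [0,0,0],
  [0,0,0],
  [0,0,0],
  [0,0,0],
], hand=[0.03,0.03,0.03,0.03,0.03], yaw=[0,0,0,0,0])

```text
time_s: 30.18
position: [0.5395, -0.1241, 0.1551]
tool_rot: [[0.993, -0.12, 0.0], [-0.12, -0.993, -0.0], [0.0, 0.0, -1.0]]
ft_force: [0.4, 0.2, -0.9]
grip_width: 0.0333
gripper_force: 50.4
```

jog_arm([
  [0,-0.0003,-0.04],
  [0,0,-0.035],
  [0,0,-0.018],
  [0,0,-0.005],
  [0,0,0],
], hand=[0.03,0.03,0.03,0.03,0.03], yaw=[0,0,0,0,0])

```text
time_s: 30.8
position: [0.5397, -0.1247, 0.0574]
tool_rot: [[0.993, -0.12, 0.0], [-0.12, -0.993, -0.0], [0.0, 0.0, -1.0]]
ft_force: [0.2, 0.4, -0.4]
grip_width: 0.0331
gripper_force: 50.4
```

jog_arm([
  [0,0,-0.002],
  [0,0,-0.002],
  [0,0,0],
  [0,0,0],
  [0,0,0],
], hand=[0.03,0.03,0.03,0.03,0.03], yaw=[0,0,0,0,0])

```text
time_s: 31.42
position: [0.5397, -0.1246, 0.0533]
tool_rot: [[0.993, -0.12, 0.001], [-0.12, -0.993, -0.0], [0.001, 0.0, -1.0]]
ft_force: [1.1, 1.2, 0.9]
grip_width: 0.0333
gripper_force: 50.7
```

Same as before, so release, retreat, and close strap 1.

jog_arm([
  [0,0,0],
  [0,0,0],
  [0,0,0],
  [0,0,0.04],
  [0,0,0.06],
], hand=[0.04,0.055,0.055,0.055,0.055], yaw=[0,0,0,0,0])

```text
time_s: 32.05
position: [0.5388, -0.1244, 0.153]
tool_rot: [[0.993, -0.12, -0.004], [-0.12, -0.993, 0.002], [-0.004, -0.001, -1.0]]
ft_force: [1.9, 0.4, 0.5]
grip_width: 0.055
gripper_force: 0.0
```

```bash
python3 close.py 1
```

```text
32.05 [ 0.53877237 -0.12438581  0.15297471] [ 0.99276214 -0.120037   -0.00380091]
start [ 0.5839 -0.0345  0.1093] delta [ 0.0451  0.0898 -0.0436]
[[-0.0011, -0.0089, 0.0], [-0.001, -0.0082, 0.006], [-0.0011, -0.009, 0.0047], [-0.0011, -0.0095, 0.0034], [-0.0012, -0.0099, 0.0019], [-0.0012, -0.0101, 0.0005], [-0.0012, -0.01, -0.001], [-0.0012, -0.0102, -0.0019], [-0.0012, -0.01, -0.003], [-0.0011, -0.0093, -0.0043], [-0.001, -0.0084, -0.0055], [-0.0011, -0.0092, -0.0065], [-0.0011, -0.0089, -0.0077], [-0.0009, -0.0076, -0.0091]]
end [ 0.5683 -0.1636  0.0867]
```

jog_arm([
  [0.0225,0.045,0.01],
  [0.0226,0.045,0],
  [0,0,-0.02],
  [0,0,-0.0336],
  [0,0,0],
], hand=[0,0,0,0,0], yaw=[0,0,0,0,0])

```text
time_s: 32.67
position: [0.5834, -0.0343, 0.1076]
tool_rot: [[0.993, -0.12, -0.005], [-0.12, -0.993, 0.001], [-0.005, -0.001, -1.0]]
ft_force: [0.4, 0.3, -0.4]
grip_width: -0.0002
gripper_force: 0.0
```

jog_arm([
  [-0.0011,-0.009,0],
  [-0.001,-0.0082,0.0065],
  [-0.0011,-0.009,0.0052],
  [-0.0011,-0.0095,0.0039],
  [-0.0012,-0.0099,0.0024],
], hand=[0,0,0,0,0], yaw=[0,0,0,0,0])

```text
time_s: 33.3
position: [0.5791, -0.0811, 0.128]
tool_rot: [[0.993, -0.12, 0.001], [-0.12, -0.993, -0.0], [0.001, 0.0, -1.0]]
ft_force: [-0.4, -0.1, -0.6]
grip_width: -0.0001
gripper_force: 0.0
```

jog_arm([
  [-0.0012,-0.0101,0.0005],
  [-0.0012,-0.01,-0.001],
  [-0.0012,-0.0102,-0.0024],
  [-0.0012,-0.01,-0.0035],
  [-0.0011,-0.0093,-0.0048],
], hand=[0,0,0,0,0], yaw=[0,0,0,0,0])

```text
time_s: 33.92
position: [0.5731, -0.1305, 0.1159]
tool_rot: [[0.993, -0.12, -0.0], [-0.12, -0.993, 0.0], [-0.0, -0.0, -1.0]]
ft_force: [0.7, -0.3, -0.7]
grip_width: -0.0
gripper_force: 0.0
```

jog_arm([
  [-0.001,-0.0084,-0.006],
  [-0.0011,-0.0092,-0.0065],
  [-0.0011,-0.0089,-0.0077],
  [-0.0009,-0.0076,-0.0085],
  [0,0,0],
], hand=[0,0,0,0,0], yaw=[0,0,0,0,0])

```text
time_s: 34.55
position: [0.5687, -0.1643, 0.0867]
tool_rot: [[0.993, -0.121, -0.001], [-0.121, -0.993, 0.001], [-0.001, -0.0, -1.0]]
ft_force: [0.3, -0.6, 0.7]
grip_width: 0.0004
gripper_force: 0.0
```

jog_arm([
  [0,0,-0.0015],
  [0,0,0],
  [0,0,0],
  [0,0,0],
  [0,0,0],
], hand=[0,0,0,0,0], yaw=[0,0,0,0,0])

```text
time_s: 35.17
position: [0.5691, -0.1639, 0.0861]
tool_rot: [[0.993, -0.12, 0.0], [-0.12, -0.993, -0.0], [0.0, 0.0, -1.0]]
ft_force: [-1.0, -0.1, 0.2]
grip_width: 0.0001
gripper_force: 0.0
```

No contact force: the finger passed over strap 1's handle. I'll rise and look.

jog_arm([
  [0,0,0.06],
  [-0.03,0,0.06],
  [-0.05,0.02,0.02],
  [0,0,0],
  [0,0,0],
], hand=[0,0,0,0,0], yaw=[0,0,0,0,0])

```text
time_s: 35.8
position: [0.4915, -0.1441, 0.222]
tool_rot: [[0.993, -0.12, 0.001], [-0.12, -0.993, -0.0], [0.001, 0.0, -1.0]]
ft_force: [-0.0, -0.7, 0.1]
grip_width: -0.0001
gripper_force: 0.0
```

```bash
python3 - <<'E'
from h import *
C=snap('wrist','w8',crop=(60,0,580,390),scale=1.53); f=np.load('f.npy')
s=env.observe();print(s['time_s'],s['position'])
for i in range(3): print(i,[(t,((proj(C,fxw(f,tab(i,t)))-[60,0])*1.53).round().tolist()) for t in (0,1,1.3,1.6,1.95)])
E
```

```text
35.85 [ 0.49166381 -0.14421627  0.22152913]
0 [(0, [615.0, 165.0]), (1, [558.0, 163.0]), (1.3, [520.0, 163.0]), (1.6, [479.0, 163.0]), (1.95, [439.0, 163.0])]
1 [(0, [411.0, 163.0]), (1, [318.0, 163.0]), (1.3, [278.0, 163.0]), (1.6, [242.0, 163.0]), (1.95, [213.0, 164.0])]
2 [(0, [207.0, 164.0]), (1, [82.0, 165.0]), (1.3, [43.0, 166.0]), (1.6, [14.0, 167.0]), (1.95, [-3.0, 167.0])]
```

View pics/w8.png

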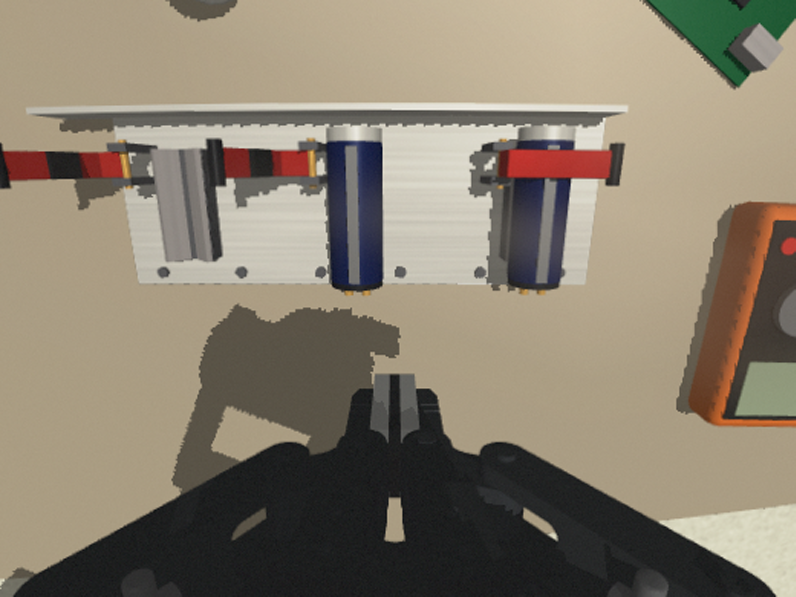

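Strap 0 is closed at (616,165) and both cans lie well in their grooves. Strap 1 is still fully open at (214,163), so I'll repeat it with a lower fingertip.

```bash
sed -i 's/^K=.*/K=np.array([[1.95,.0245,.005],[1.95,.0155,.005],[1.4,.0155,.007],[1.0,.014,.012],[.7,.012,.0155],[.4,.010,.0185],[.2,.005,.0205],[0,0,.0205]])/' close.py; python3 close.py 1
```

```text
35.85 [ 0.49166381 -0.14421627  0.22152913] [ 9.92777690e-01 -1.19968324e-01 -2.45424581e-04]
start [ 0.5839 -0.0345  0.1003] delta [ 0.0922  0.1097 -0.1212]
[[-0.0011, -0.0089, 0.0], [-0.001, -0.0079, 0.0064], [-0.001, -0.0087, 0.0051], [-0.0011, -0.0093, 0.0038], [-0.0012, -0.0099, 0.0028], [-0.0012, -0.0104, 0.0022], [-0.0012, -0.0103, 0.0007], [-0.0012, -0.0103, -0.0008], [-0.0012, -0.01, -0.0023], [-0.0011, -0.0093, -0.0038], [-0.001, -0.0084, -0.005], [-0.0011, -0.0092, -0.0061], [-0.0011, -0.0089, -0.0074], [-0.0009, -0.0076, -0.0091]]
end [ 0.5683 -0.1636  0.0867]
```

jog_arm([
  [0.0461,0.055,-0.02],
  [0.0461,0.0547,-0.02],
  [0,0,-0.04],
  [0,0,-0.0412],
  [0,0,0],
], hand=[0,0,0,0,0], yaw=[0,0,0,0,0])

```text
time_s: 36.48
position: [0.5713, -0.0479, 0.1085]
tool_rot: [[0.993, -0.119, 0.006], [-0.119, -0.993, 0.006], [0.005, -0.007, -1.0]]
ft_force: [1.5, 24.1, 26.7]
grip_width: -0.0004
gripper_force: 12.9
```

jog_arm([
  [-0.0011,-0.009,0],
  [-0.001,-0.008,0.0064],
  [-0.001,-0.0087,0.0051],
  [-0.0011,-0.0093,0.0038],
  [-0.0012,-0.0099,0.0028],
], hand=[0,0,0,0,0], yaw=[0,0,0,0,0])

```text
time_s: 37.1
position: [0.5648, -0.0969, 0.1256]
tool_rot: [[0.993, -0.119, 0.003], [-0.119, -0.993, -0.0], [0.003, -0.0, -1.0]]
ft_force: [1.8, 1.3, -0.9]
grip_width: 0.0002
gripper_force: 0.8
```

jog_arm([
  [-0.0012,-0.0104,0.0022],
  [-0.0012,-0.0103,0.0007],
  [-0.0012,-0.0103,-0.0008],
  [-0.0012,-0.01,-0.0023],
  [-0.0011,-0.0093,-0.0038],
], hand=[0,0,0,0,0], yaw=[0,0,0,0,0])

```text
time_s: 37.72
position: [0.5571, -0.1478, 0.1209]
tool_rot: [[0.993, -0.12, -0.0], [-0.12, -0.993, -0.0], [-0.0, 0.0, -1.0]]
ft_force: [-0.6, 0.1, -0.7]
grip_width: 0.0001
gripper_force: 0.0
```

jog_arm([
  [-0.001,-0.0084,-0.005],
  [-0.0011,-0.0092,-0.0061],
  [-0.0011,-0.0089,-0.0074],
  [-0.0009,-0.0076,-0.0091],
  [0,0,0],
], hand=[0,0,0,0,0], yaw=[0,0,0,0,0])

```text
time_s: 38.35
position: [0.5528, -0.1814, 0.0927]
tool_rot: [[0.993, -0.121, -0.001], [-0.121, -0.993, 0.001], [-0.001, -0.001, -1.0]]
ft_force: [0.2, -0.1, -0.5]
grip_width: -0.0001
gripper_force: 0.0
```

jog_arm([
  [0,0,-0.001],
  [0,0,0],
  [0,0,0],
  [0,0,0],
  [0,0,0],
], hand=[0,0,0,0,0], yaw=[0,0,0,0,0])

```text
time_s: 38.98
position: [0.5532, -0.181, 0.0927]
tool_rot: [[0.993, -0.12, 0.0], [-0.12, -0.993, -0.0], [0.0, 0.0, -1.0]]
ft_force: [0.1, 0.3, 0.7]
grip_width: 0.0002
gripper_force: 0.0
```

My approach rows exceeded the 62.5 mm limit, so the finger came down short. I'll retry with smaller rows and check the start pose.

jog_arm([
  [0,0,0.06],
  [0.01,0.05,0],
  [0.01,0.05,0],
  [0.0107,0.0465,0],
  [0,0,0],
], hand=[0,0,0,0,0], yaw=[0,0,0,0,0])

```text
time_s: 39.6
position: [0.5841, -0.0317, 0.1527]
tool_rot: [[0.993, -0.116, 0.0], [-0.116, -0.993, 0.0], [0.0, -0.0, -1.0]]
ft_force: [0.7, -0.2, 0.5]
grip_width: -0.0002
gripper_force: 0.0
```

```bash
python3 - <<'E'
from h import *
s=env.observe();print(s['time_s'],s['position'])
C=cam('top'); f=np.load('f.npy')
im=env.get_image('top').astype(int); m=(im[...,0]>110)&(im[...,1]<50)&(im[...,2]<50)
n,l,st,ce=cv2.connectedComponentsWithStats(m.astype(np.uint8))
for k in range(1,n):
    if st[k,4]>5: print(st[k],ce[k].round(1))
for i in range(3): print(i,[proj(C,fxw(f,tab(i,t))).round(1).tolist() for t in (0,1,1.5,1.95)])
E
```

```text
39.6 [ 0.58411477 -0.03168034  0.15269732]
[576 105  25  25 579] [588.1 117.2]
[273 133   8  22 121] [276.5 143.3]
[396 200  17   6  67] [403.9 202.2]
0 [[413.8, 203.9], [402.6, 201.1], [393.2, 200.0], [385.4, 199.6]]
1 [[380.6, 199.9], [368.5, 197.0], [359.1, 196.0], [351.5, 195.6]]
2 [[347.2, 195.9], [334.3, 193.0], [325.0, 191.9], [317.6, 191.6]]
```

jog_arm([
  [0,0,-0.03],
  [0,0,-0.0225],
  [0,0,0],
  [-0.0011,-0.009,0],
  [-0.001,-0.009,0.0064],
], hand=[0,0,0,0,0], yaw=[0,0,0,0,0])

```text
time_s: 40.28
position: [0.582, -0.0537, 0.1075]
tool_rot: [[0.993, -0.12, 0.001], [-0.12, -0.993, -0.0], [0.001, 0.0, -1.0]]
ft_force: [-0.8, -0.5, -0.1]
grip_width: -0.0003
gripper_force: 0.0
```

jog_arm([
  [-0.001,-0.01,0.0051],
  [-0.0011,-0.0093,0.0038],
  [-0.0012,-0.0099,0.0028],
  [-0.0012,-0.0104,0.0022],
  [-0.0012,-0.0103,0.0007],
], hand=[0,0,0,0,0], yaw=[0,0,0,0,0])

```text
time_s: 40.9
position: [0.576, -0.1032, 0.1212]
tool_rot: [[0.993, -0.12, 0.0], [-0.12, -0.993, -0.0], [0.0, 0.0, -1.0]]
ft_force: [0.5, 1.2, -0.5]
grip_width: -0.0001
gripper_force: 0.0
```

jog_arm([
  [-0.0012,-0.0103,-0.0008],
  [-0.0012,-0.01,-0.0023],
  [-0.0011,-0.0093,-0.0038],
  [-0.001,-0.0084,-0.005],
  [-0.0011,-0.0092,-0.0061],
], hand=[0,0,0,0,0], yaw=[0,0,0,0,0])

```text
time_s: 41.52
position: [0.5705, -0.1502, 0.1028]
tool_rot: [[0.993, -0.12, 0.0], [-0.12, -0.993, -0.0], [0.0, 0.0, -1.0]]
ft_force: [-0.1, 1.3, 0.4]
grip_width: -0.0001
gripper_force: 0.5
```

jog_arm([
  [-0.0011,-0.0089,-0.0074],
  [-0.0009,-0.007,-0.0091],
  [0,0,0],
  [0,0,-0.001],
  [0,0,0],
], hand=[0,0,0,0,0], yaw=[0,0,0,0,0])

```text
time_s: 42.15
position: [0.569, -0.1652, 0.0874]
tool_rot: [[0.993, -0.12, 0.002], [-0.12, -0.993, 0.0], [0.002, -0.0, -1.0]]
ft_force: [-2.6, 6.6, 16.8]
grip_width: 0.0
gripper_force: 8.7
```

Strap 1 is down (17 N at the same height as strap 0). Next is the last can.

jog_arm([
  [0,0,0.06],
  [0,0.01,0.06],
  [-0.005,0.05,0],
  [-0.005,0.05,0],
  [-0.005,0.05,0],
], hand=[0,0,0,0.085,0.085], yaw=[0,0,0.054,0.054,0.054])

```text
time_s: 42.78
position: [0.5532, -0.0046, 0.2053]
tool_rot: [[0.999, 0.043, 0.0], [0.043, -0.999, -0.0], [-0.0, 0.0, -1.0]]
ft_force: [0.6, -0.7, -0.1]
grip_width: 0.0361
gripper_force: 0.0
```

jog_arm([
  [-0.006,0.05,-0.006],
  [-0.006,0.05,-0.006],
  [-0.006,0.05,-0.006],
  [-0.006,0.05,-0.006],
  [-0.006,0.05,-0.006],
], hand=[0.085,0.085,0.085,0.085,0.085], yaw=[0.054,0.054,0.054,0.054,0.054])

```text
time_s: 43.4
position: [0.5234, 0.2457, 0.175]
tool_rot: [[0.951, 0.308, 0.0], [0.308, -0.951, -0.0], [-0.0, 0.0, -1.0]]
ft_force: [0.2, -0.7, 0.1]
grip_width: 0.0852
gripper_force: 0.0
```

jog_arm([
  [-0.006,0.05,-0.015],
  [-0.006,0.05,-0.015],
  [-0.003,0.045,-0.01],
  [0,0,0],
  [0,0,0],
], hand=[0.085,0.085,0.085,0.085,0.085], yaw=[0.054,0.054,0.05,0,0])

```text
time_s: 44.02
position: [0.5087, 0.3888, 0.1353]
tool_rot: [[0.892, 0.452, -0.0], [0.452, -0.892, -0.001], [-0.0, 0.0, -1.0]]
ft_force: [-0.5, -0.3, 1.2]
grip_width: 0.0849
gripper_force: 0.0
```

```bash
python3 - <<'E'
from h import *
for n in('top','wrist'):
    for b in blobs(n): print(n,b)
s=env.observe();print(s['time_s'],s['position'],s['tool_rot'][:,0])
E
```

```text
top [0.6991, -0.3698, 0.09, -42.4, (433.8137512207031, 166.33447265625)]
top [0.5351, -0.1232, 0.069, -8.2, (368.1724853515625, 210.4563446044922)]
top [0.5214, -0.2444, 0.067, -6.7, (401.1881103515625, 214.1188201904297)]
top [-0.157, 1.0909, 0.094, -86.8, (42.5, 395.0)]
wrist [0.488, 0.4228, 0.095, 26.6, (271.0915222167969, 203.60472106933594)]
44.125 [0.50906447 0.38834575 0.13591657] [8.92359726e-01 4.51324683e-01 3.86636498e-04]
```

jog_arm([
  [-0.018,0.036,0],
  [0,0,-0.04],
  [0,0,-0.04],
  [0,0,-0.028],
  [0,0,-0.004],
], hand=[0.085,0.085,0.085,0.085,0.085], yaw=[0,0,0,0,0])

```text
time_s: 44.75
position: [0.4904, 0.4241, 0.0224]
tool_rot: [[0.892, 0.451, -0.003], [0.451, -0.892, -0.002], [-0.003, 0.0, -1.0]]
ft_force: [0.7, 0.3, 0.5]
grip_width: 0.0849
gripper_force: 0.0
```

jog_arm([
  [0,0,0],
  [0,0,0],
  [0,0,0],
  [0,0,0],
  [0,0,0],
], hand=[0.085,0.03,0.03,0.03,0.03], yaw=[0,0,0,0,0])

```text
time_s: 45.38
position: [0.4908, 0.4256, 0.0245]
tool_rot: [[0.892, 0.453, 0.001], [0.453, -0.892, 0.0], [0.001, 0.0, -1.0]]
ft_force: [-1.1, -1.3, 5.7]
grip_width: 0.0334
gripper_force: 49.5
```

jog_arm([
  [0,0,0],
  [0,0,0.02],
  [0,0,0.05],
  [0,0,0.06],
  [0,0,0],
], hand=[0.03,0.03,0.03,0.03,0.03], yaw=[0,0,0,0,0])

```text
time_s: 46.0
position: [0.4919, 0.4265, 0.1585]
tool_rot: [[0.891, 0.453, 0.008], [0.453, -0.892, 0.005], [0.009, -0.001, -1.0]]
ft_force: [0.3, 1.0, -1.9]
grip_width: 0.033
gripper_force: 50.3
```

```bash
python3 - <<'E'
from h import *
C=snap('wrist','w9')
s=env.observe(); R=s['tool_rot'];print(s['time_s'],s['position'],s['grip_width'],R[:,0])
im=np.load('pics/w9.npy').astype(int)
for x in (300,330): print([ (y,im[y,x,0]) for y in range(140,200,2)])
f=np.load('f.npy'); print(fxw(f,(0,.12,.0447)))
C=cam('top'); print(blobs('top'))
E
```

```text
46.05 [0.49078578 0.4257287  0.15517732] 0.033376652315630036 [0.89159735 0.45281733 0.00326181]
[(140, np.int64(140)), (142, np.int64(139)), (144, np.int64(141)), (146, np.int64(140)), (148, np.int64(140)), (150, np.int64(141)), (152, np.int64(137)), (154, np.int64(140)), (156, np.int64(138)), (158, np.int64(119)), (160, np.int64(92)), (162, np.int64(93)), (164, np.int64(91)), (166, np.int64(91)), (168, np.int64(92)), (170, np.int64(138)), (172, np.int64(161)), (174, np.int64(160)), (176, np.int64(160)), (178, np.int64(161)), (180, np.int64(159)), (182, np.int64(160)), (184, np.int64(159)), (186, np.int64(159)), (188, np.int64(159)), (190, np.int64(75)), (192, np.int64(65)), (194, np.int64(68)), (196, np.int64(66)), (198, np.int64(66))]
[(140, np.int64(141)), (142, np.int64(141)), (144, np.int64(141)), (146, np.int64(141)), (148, np.int64(142)), (150, np.int64(143)), (152, np.int64(142)), (154, np.int64(141)), (156, np.int64(141)), (158, np.int64(110)), (160, np.int64(96)), (162, np.int64(96)), (164, np.int64(95)), (166, np.int64(92)), (168, np.int64(95)), (170, np.int64(94)), (172, np.int64(198)), (174, np.int64(196)), (176, np.int64(197)), (178, np.int64(197)), (180, np.int64(195)), (182, np.int64(195)), (184, np.int64(195)), (186, np.int64(194)), (188, np.int64(194)), (190, np.int64(99)), (192, np.int64(85)), (194, np.int64(84)), (196, np.int64(83)), (198, np.int64(84))]
[ 0.55912296 -0.0057362   0.0447    ]
[[0.6991, -0.3698, 0.09, -42.7, (433.8066711425781, 166.32598876953125)], [0.5371, -0.1235, 0.065, -7.7, (368.26153564453125, 209.90771484375)], [0.5223, -0.2356, 0.067, -7.3, (398.7926330566406, 213.8658447265625)], [-0.157, 1.0909, 0.094, -86.8, (42.5, 395.0)]]
```

jog_arm([
  [0.007,-0.047,0],
  [0.007,-0.048,0],
  [0.007,-0.048,0],
  [0.007,-0.048,0],
  [0.007,-0.048,0],
], hand=[0.03,0.03,0.03,0.03,0.03], yaw=[-0.065,-0.066,-0.066,-0.066,-0.066])

```text
time_s: 46.72
position: [0.5247, 0.1848, 0.1516]
tool_rot: [[0.99, 0.138, -0.004], [0.138, -0.99, -0.001], [-0.004, -0.0, -1.0]]
ft_force: [0.0, 0.2, -1.4]
grip_width: 0.0333
gripper_force: 50.2
```

jog_arm([
  [0.007,-0.048,0],
  [0.007,-0.048,0],
  [0.007,-0.048,0],
  [0.0088,-0.048,0],
  [0,0,0],
], hand=[0.03,0.03,0.03,0.03,0.03], yaw=[-0.066,-0.066,-0.066,-0.063,0])

```text
time_s: 47.35
position: [0.555, -0.0084, 0.1515]
tool_rot: [[0.992, -0.125, -0.004], [-0.125, -0.992, 0.0], [-0.004, 0.0, -1.0]]
ft_force: [0.7, 0.1, -2.1]
grip_width: 0.0334
gripper_force: 50.4
```

jog_arm([
  [0,0,0],
  [0,0,0],
  [0,0,0],
  [0,0,0],
  [0,0,0],
], hand=[0.03,0.03,0.03,0.03,0.03], yaw=[0,0,0,0,0])

```text
time_s: 47.98
position: [0.5553, -0.0053, 0.1537]
tool_rot: [[0.993, -0.119, 0.0], [-0.119, -0.993, -0.0], [0.0, 0.0, -1.0]]
ft_force: [-0.0, 0.4, -2.2]
grip_width: 0.0334
gripper_force: 50.4
```

jog_arm([
  [0,-0.0003,-0.04],
  [0,0,-0.035],
  [0,0,-0.018],
  [0,0,-0.005],
  [0,0,0],
], hand=[0.03,0.03,0.03,0.03,0.03], yaw=[0,0,0,0,0])

```text
time_s: 48.6
position: [0.5556, -0.0059, 0.0561]
tool_rot: [[0.993, -0.12, 0.001], [-0.12, -0.993, -0.0], [0.001, 0.0, -1.0]]
ft_force: [-0.2, -0.1, -1.7]
grip_width: 0.0336
gripper_force: 50.4
```

jog_arm([
  [0,0,-0.002],
  [0,0,-0.0015],
  [0,0,0],
  [0,0,0],
  [0,0,0],
], hand=[0.03,0.03,0.03,0.03,0.03], yaw=[0,0,0,0,0])

```text
time_s: 49.22
position: [0.5554, -0.0059, 0.0523]
tool_rot: [[0.993, -0.12, 0.0], [-0.12, -0.993, -0.0], [0.0, -0.0, -1.0]]
ft_force: [-0.1, -0.8, -0.7]
grip_width: 0.0329
gripper_force: 50.4
```

jog_arm([
  [0,0,0],
  [0,0,0],
  [0,0,0],
  [0,0,0.04],
  [0,0,0.06],
], hand=[0.04,0.055,0.055,0.055,0.055], yaw=[0,0,0,0,0])

```text
time_s: 49.85
position: [0.5546, -0.0058, 0.1522]
tool_rot: [[0.993, -0.12, -0.004], [-0.12, -0.993, 0.001], [-0.004, -0.0, -1.0]]
ft_force: [0.8, -0.5, 0.8]
grip_width: 0.0551
gripper_force: 0.0
```

```bash
python3 close.py 2
```

```text
49.85 [ 0.5545978  -0.00577792  0.15216329] [ 0.99275934 -0.12006265 -0.00372278]
start [0.5982 0.0846 0.1003] delta [ 0.0436  0.0904 -0.0518]
[[-0.0011, -0.0089, 0.0], [-0.001, -0.0079, 0.0064], [-0.001, -0.0087, 0.0051], [-0.0011, -0.0093, 0.0038], [-0.0012, -0.0099, 0.0028], [-0.0012, -0.0104, 0.0022], [-0.0012, -0.0103, 0.0007], [-0.0012, -0.0103, -0.0008], [-0.0012, -0.01, -0.0023], [-0.0011, -0.0093, -0.0038], [-0.001, -0.0084, -0.005], [-0.0011, -0.0092, -0.0061], [-0.0011, -0.0089, -0.0074], [-0.0009, -0.0076, -0.0091]]
end [ 0.5827 -0.0444  0.0867]
```

jog_arm([
  [0.022,0.046,0.005],
  [0.0216,0.047,0],
  [0,0,0],
  [0,0,-0.03],
  [0,0,-0.0265],
], hand=[0,0,0,0,0], yaw=[0,0,0,0,0])

```text
time_s: 50.48
position: [0.5986, 0.0866, 0.0999]
tool_rot: [[0.993, -0.12, -0.0], [-0.12, -0.993, -0.0], [-0.0, 0.0, -1.0]]
ft_force: [0.2, -0.4, -0.0]
grip_width: 0.0
gripper_force: 0.0
```

jog_arm([
  [0,0,0],
  [-0.0011,-0.009,0],
  [-0.001,-0.009,0.0064],
  [-0.001,-0.01,0.0051],
  [-0.0011,-0.0093,0.0038],
], hand=[0,0,0,0,0], yaw=[0,0,0,0,0])

```text
time_s: 51.1
position: [0.595, 0.0495, 0.1183]
tool_rot: [[0.993, -0.12, 0.003], [-0.12, -0.993, 0.001], [0.003, -0.001, -1.0]]
ft_force: [-2.2, 2.5, 2.1]
grip_width: -0.0001
gripper_force: 1.6
```

jog_arm([
  [-0.0012,-0.0099,0.0028],
  [-0.0012,-0.0104,0.0022],
  [-0.0012,-0.0103,0.0007],
  [-0.0012,-0.0103,-0.0008],
  [-0.0012,-0.01,-0.0023],
], hand=[0,0,0,0,0], yaw=[0,0,0,0,0])

```text
time_s: 51.72
position: [0.5887, -0.0019, 0.1184]
tool_rot: [[0.993, -0.12, 0.0], [-0.12, -0.993, -0.0], [0.0, 0.0, -1.0]]
ft_force: [-0.1, 0.8, 0.2]
grip_width: -0.0002
gripper_force: 0.7
```

jog_arm([
  [-0.0011,-0.0093,-0.0038],
  [-0.001,-0.0084,-0.005],
  [-0.0011,-0.0092,-0.0061],
  [-0.0011,-0.0089,-0.0074],
  [-0.0009,-0.007,-0.0091],
], hand=[0,0,0,0,0], yaw=[0,0,0,0,0])

```text
time_s: 52.35
position: [0.5838, -0.0443, 0.087]
tool_rot: [[0.993, -0.12, 0.001], [-0.12, -0.993, 0.001], [0.001, -0.001, -1.0]]
ft_force: [1.7, 19.3, 30.6]
grip_width: -0.0001
gripper_force: 17.0
```

jog_arm([
  [0,0,0],
  [0,0,-0.001],
  [0,0,0],
  [0,0,0],
  [0,0,0],
], hand=[0,0,0,0,0], yaw=[0,0,0,0,0])

```text
time_s: 52.98
position: [0.5839, -0.0437, 0.0876]
tool_rot: [[0.993, -0.12, 0.002], [-0.12, -0.993, 0.0], [0.002, -0.0, -1.0]]
ft_force: [-3.3, 4.8, 14.1]
grip_width: 0.0
gripper_force: 7.4
```

All three straps are down. Now the clip.

jog_arm([
  [0,0,0.06],
  [0,0.01,0.06],
  [-0.015,0.05,0],
  [-0.015,0.055,0],
  [-0.015,0.055,0],
], hand=[0,0,0,0.085,0.085], yaw=[0,0,0,0,0])

```text
time_s: 53.6
position: [0.538, 0.1271, 0.2058]
tool_rot: [[0.993, -0.121, 0.0], [-0.121, -0.993, -0.0], [0.0, 0.0, -1.0]]
ft_force: [0.9, 0.4, 0.8]
grip_width: 0.0359
gripper_force: 0.0
```

jog_arm([
  [-0.02,0.055,0],
  [-0.02,0.05,0],
  [0,0.02,0],
  [0,0,0],
  [0,0,0],
], hand=[0.085,0.085,0.085,0.085,0.085], yaw=[0,0,0,0,0])

```text
time_s: 54.22
position: [0.4992, 0.2499, 0.2058]
tool_rot: [[0.993, -0.121, -0.0], [-0.121, -0.993, -0.001], [-0.0, 0.001, -1.0]]
ft_force: [0.9, 0.3, -0.1]
grip_width: 0.0849
gripper_force: 0.0
```

```bash
python3 - <<'E'
from h import *
C=snap('wrist','w10',crop=(180,0,480,300),scale=2)
s=env.observe();print(s['time_s'],s['position'],s['tool_rot'][:,0])
print(proj(C,(.572,.256,.011)))
E
```

```text
54.275 [0.49917228 0.24977418 0.20593875] [ 9.92569888e-01 -1.21675818e-01 -1.12490031e-04]
[303.47473355 114.08833016]
```

View pics/w10.png

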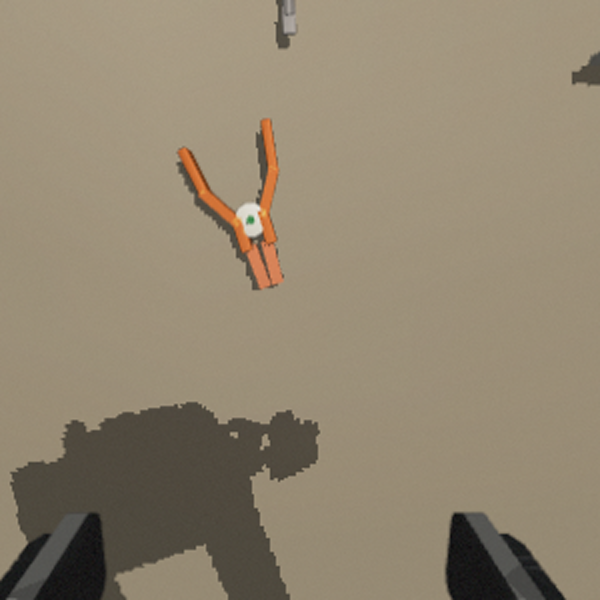

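The clip is fully seen: hub (250,219), jaw tips (268,287), handle ends (183,151) and (266,122). Its jaws point to the robot, and no other clip is about.

```bash
python3 - <<'E'
from h import *
C=cam('wrist'); s=env.observe(); o=lambda v:np.array(v)/2+[180,0]
P={k:at(C,o(v),.021) for k,v in dict(hub=(250,219),tip=(268,287),h1=(183,151),h2=(266,122)).items()}
for k in P: print(k,P[k].round(4))
d=P['hub']-P['tip']; e=(P['h1']+P['h2'])/2-P['hub']
for x in(d,e,d+e): print(np.linalg.norm(x),np.degrees(np.arctan2(x[1],x[0])))
u=(d+e)/np.linalg.norm(d+e); g=P['hub']+.030*u; print('grasp',g,'delta',g-s['position'])
E
```

```text
hub [0.5763 0.2533 0.021 ]
tip [0.542  0.2486 0.021 ]
h1 [0.6116 0.2812 0.021 ]
h2 [0.6195 0.2398 0.021 ]
0.03465420266019952 7.817945827895301
0.03995240790525065 10.424390765250568
0.07458740954096847 9.213732816628976
grasp [0.60589526 0.25809113 0.021     ] delta [ 0.10672298  0.00831696 -0.18493875]
```

jog_arm([
  [0.0535,0.004,0],
  [0.0535,0.0043,0],
  [0,0,-0.05],
  [0,0,-0.05],
  [0,0,-0.045],
], hand=[0.085,0.085,0.085,0.085,0.085], yaw=[0.14,0.143,0,0,0])

```text
time_s: 54.9
position: [0.6059, 0.2577, 0.0592]
tool_rot: [[0.987, 0.16, -0.001], [0.16, -0.987, -0.0], [-0.001, 0.0, -1.0]]
ft_force: [-0.1, -0.0, 0.6]
grip_width: 0.0851
gripper_force: 0.0
```

jog_arm([
  [0,0,-0.02],
  [0,0,-0.015],
  [0,0,-0.004],
  [0,0,0],
  [0,0,0],
], hand=[0.085,0.085,0.085,0.085,0.085], yaw=[0,0,0,0,0])

```text
time_s: 55.52
position: [0.606, 0.2595, 0.0232]
tool_rot: [[0.987, 0.162, 0.002], [0.162, -0.987, 0.0], [0.002, -0.0, -1.0]]
ft_force: [-0.3, -0.3, 0.4]
grip_width: 0.0851
gripper_force: 0.0
```

jog_arm([
  [0,-0.001,-0.002],
  [0,0,0],
  [0,0,0],
  [0,0,0],
  [0,0,0],
], hand=[0.085,0.02,0.02,0.02,0.02], yaw=[0,0,0,0,0], grip_force=35)

```text
time_s: 56.15
position: [0.6067, 0.2586, 0.0216]
tool_rot: [[0.987, 0.162, 0.004], [0.162, -0.987, 0.001], [0.004, -0.0, -1.0]]
ft_force: [1.2, -0.1, 7.0]
grip_width: 0.0301
gripper_force: 36.6
```

jog_arm([
  [0,0,0],
  [0,0,0.02],
  [0,0,0.05],
  [0,0,0.04],
  [0,0,0],
], hand=[0.02,0.02,0.02,0.02,0.02], yaw=[0,0,0,0,0])

```text
time_s: 56.78
position: [0.6067, 0.2588, 0.1336]
tool_rot: [[0.987, 0.162, 0.006], [0.162, -0.987, 0.001], [0.007, -0.0, -1.0]]
ft_force: [-0.4, -0.4, -1.8]
grip_width: 0.0298
gripper_force: 36.6
```

jog_arm([
  [0.01,0,0],
  [0.01,0,0],
  [0.01,0,0],
  [0.0,0,0],
  [0.0,0,0],
], hand=[0.02,0.02,0.02,0.02,0.02], yaw=[0.16,0.16,0.16,0.16,0.16])

```text
time_s: 57.4
position: [0.635, 0.2583, 0.1284]
tool_rot: [[0.567, 0.824, -0.003], [0.824, -0.567, -0.001], [-0.002, -0.002, -1.0]]
ft_force: [0.7, 0.2, -1.0]
grip_width: 0.0304
gripper_force: 36.7
```

jog_arm([
  [0,-0.01,0],
  [0,-0.01,0],
  [0,-0.01,0],
  [0,0,0],
  [0,0,0],
], hand=[0.02,0.02,0.02,0.02,0.02], yaw=[0.16,0.16,0.16,0,0])

```text
time_s: 58.02
position: [0.6353, 0.2287, 0.1294]
tool_rot: [[0.131, 0.991, -0.001], [0.991, -0.131, -0.0], [-0.0, -0.001, -1.0]]
ft_force: [0.6, -0.1, -0.6]
grip_width: 0.0303
gripper_force: 36.7
```

```bash
python3 - <<'E'
from h import *
C=snap('wrist','w11')
f=np.load('f.npy'); s=env.observe();R=s['tool_rot'];print(s['time_s'],s['position'],R[:,0],np.degrees(np.arctan2(R[1,0],R[0,0])),s['grip_width'],s['gripper_force'])
print(fxw(f,(.062,.21,.021)),fxw(f,(.062,.256,.021)),fxw(f,(.062,.29,.021)))
E
```

```text
58.075 [0.63528683 0.22879987 0.12956804] [ 1.29831204e-01  9.91536102e-01 -1.32672097e-04] 82.54016155953042 0.03039228712404159 36.685244503605645
[0.6314259  0.07621675 0.021     ] [0.63691856 0.12188765 0.021     ] [0.64097835 0.1556444  0.021     ]
```

View pics/w11.png

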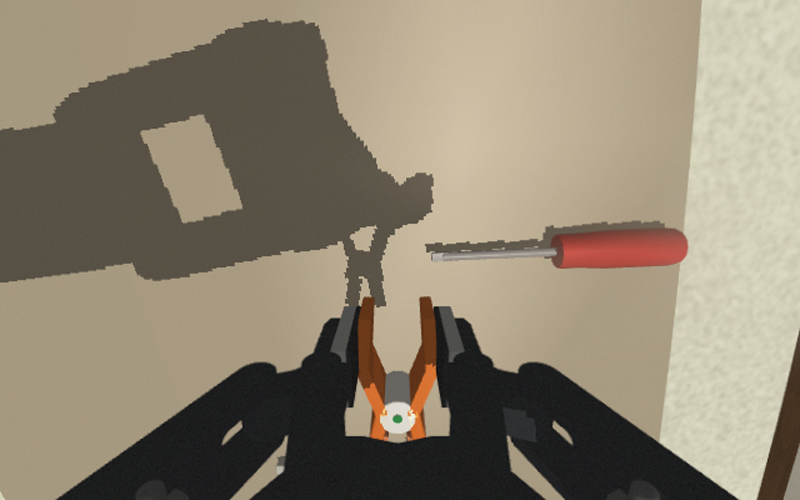

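The clip is held centred, with the hub at (397,420) and the jaws open in the shadow. I'll compute the hub offset and the staging move.

```bash
python3 - <<'E'
from h import *
C=cam('wrist'); s=env.observe(); R=s['tool_rot']; f=np.load('f.npy')
P=at(C,np.array((397,420))/1.25,s['position'][2]+.001); h=R.T@(P-s['position']); print('hub in tool',h)
L=-h[0]+.034
for n,y in(('stage',.21+.015+L),('in',.21-.018+L)):
    # lateral: hub at tool y h[1]; 
    t=fxw(f,(.062,y,.0325)); print(n,t,t-s['position'])
E
```

```text
hub in tool [-0.03339984  0.00014238 -0.0009957 ]
stage [0.6412649  0.15802706 0.0325    ] [ 0.00597807 -0.0707728  -0.09706804]
in [0.63732452 0.12526316 0.0325    ] [ 0.00203768 -0.10353671 -0.09706804]
```

jog_arm([
  [0.003,-0.035,0],
  [0.003,-0.0358,0],
  [0,0,-0.04],
  [0,0,-0.04],
  [0,0,-0.017],
], hand=[0.02,0.02,0.02,0.02,0.02], yaw=[0.01,0,0,0,0])

```text
time_s: 58.7
position: [0.6405, 0.1579, 0.0309]
tool_rot: [[0.119, 0.993, -0.004], [0.993, -0.119, -0.0], [-0.001, -0.003, -1.0]]
ft_force: [0.4, -0.1, -0.7]
grip_width: 0.0303
gripper_force: 36.7
```

jog_arm([
  [0,0,0],
  [0,0,0],
  [0,0,0],
  [0,0,0],
  [0,0,0],
], hand=[0.02,0.02,0.02,0.02,0.02], yaw=[0,0,0,0,0])

```text
time_s: 59.32
position: [0.6416, 0.1577, 0.0335]
tool_rot: [[0.118, 0.993, 0.001], [0.993, -0.118, 0.0], [0.0, 0.001, -1.0]]
ft_force: [0.7, 0.5, -0.3]
grip_width: 0.0299
gripper_force: 36.7
```

```bash
python3 - <<'E'
from h import *
C=cam('scene'); f=np.load('f.npy'); u=proj(C,fxw(f,(.062,.24,.03))).astype(int); 
snap('scene','s12',crop=(u[0]-50,u[1]-40,u[0]+50,u[1]+35),scale=7)
s=env.observe();R=s['tool_rot'];print(s['time_s'],s['position'],np.degrees(np.arctan2(R[1,0],R[0,0])),s['grip_width'])
E
```

```text
59.375 [0.64155972 0.15764692 0.03338087] 83.23650873999082 0.030424019648337547
```

View pics/s12.png

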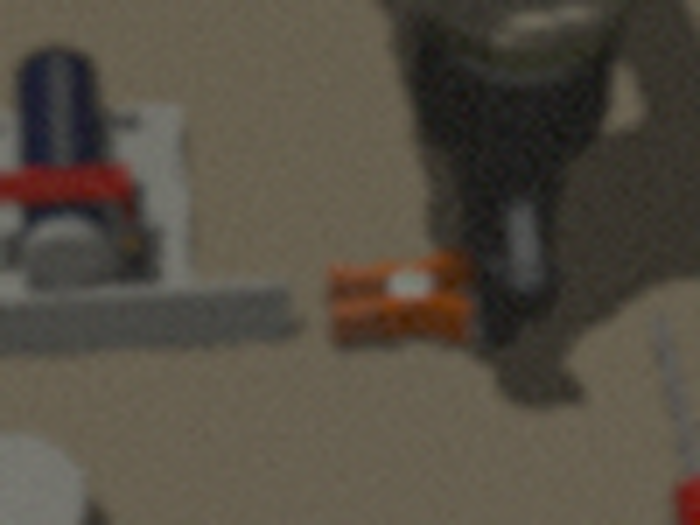

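The open jaws, with a gap at (335,295), line up with the plate's free end at (290,300). I'll insert.

jog_arm([
  [-0.001,-0.008,0],
  [-0.001,-0.008,0],
  [-0.001,-0.008,0],
  [-0.001,-0.0085,0],
  [0,0,0],
], hand=[0.02,0.02,0.02,0.02,0.02], yaw=[0,0,0,0,0])

```text
time_s: 60.0
position: [0.6375, 0.1243, 0.0332]
tool_rot: [[0.119, 0.993, -0.0], [0.993, -0.119, -0.0], [-0.0, -0.0, -1.0]]
ft_force: [0.2, -0.3, -0.7]
grip_width: 0.0301
gripper_force: 36.7
```

jog_arm([
  [0,0,0],
  [0,0,0],
  [0,0,0],
  [0,0,0],
  [0,0,0],
], hand=[0.02,0.02,0.02,0.02,0.02], yaw=[0,0,0,0,0])

```text
time_s: 60.62
position: [0.6375, 0.1252, 0.0332]
tool_rot: [[0.118, 0.993, -0.0], [0.993, -0.118, 0.0], [0.0, -0.0, -1.0]]
ft_force: [0.5, 0.5, 0.4]
grip_width: 0.0301
gripper_force: 36.7
```

jog_arm([
  [0,0,0],
  [0,0,0],
  [0,0,0],
  [0,0,0],
  [0,0,0],
], hand=[0.036,0.044,0.055,0.07,0.07], yaw=[0,0,0,0,0])

```text
time_s: 61.25
position: [0.6375, 0.1252, 0.0332]
tool_rot: [[0.118, 0.993, 0.0], [0.993, -0.118, 0.0], [0.0, 0.0, -1.0]]
ft_force: [-0.4, -0.1, -0.8]
grip_width: 0.0699
gripper_force: 0.0
```

jog_arm([
  [0,0,0.02],
  [0,0,0.04],
  [0,0,0.06],
  [0,0.05,0.03],
  [0,0,0],
], hand=[0.07,0.07,0.07,0.07,0.07], yaw=[0,0,0,0,0])

```text
time_s: 61.88
position: [0.6379, 0.1779, 0.1861]
tool_rot: [[0.114, 0.993, 0.006], [0.993, -0.114, 0.001], [0.002, 0.005, -1.0]]
ft_force: [0.3, 0.3, -1.2]
grip_width: 0.0699
gripper_force: 0.0
```

jog_arm([
  [-0.05,0.02,0.02],
  [-0.05,0.02,0.02],
  [-0.05,0.02,0.02],
  [-0.05,0.03,0],
  [0,0,0],
], hand=[0.07,0.07,0.07,0.07,0.07], yaw=[0,0,0,0,0])

```text
time_s: 62.5
position: [0.4346, 0.266, 0.243]
tool_rot: [[0.115, 0.993, -0.001], [0.993, -0.115, -0.0], [-0.0, -0.001, -1.0]]
ft_force: [0.3, -0.2, -0.6]
grip_width: 0.0701
gripper_force: 0.0
```

```bash
python3 - <<'E'
from h import *
C=cam('scene'); f=np.load('f.npy'); u=proj(C,fxw(f,(.03,.03,.03))).astype(int); 
snap('scene','s13',crop=(u[0]-90,u[1]-50,u[0]+80,u[1]+50),scale=4.7)
print(env.observe()['time_s'])
E
```

```text
62.55
```

View pics/s13.png

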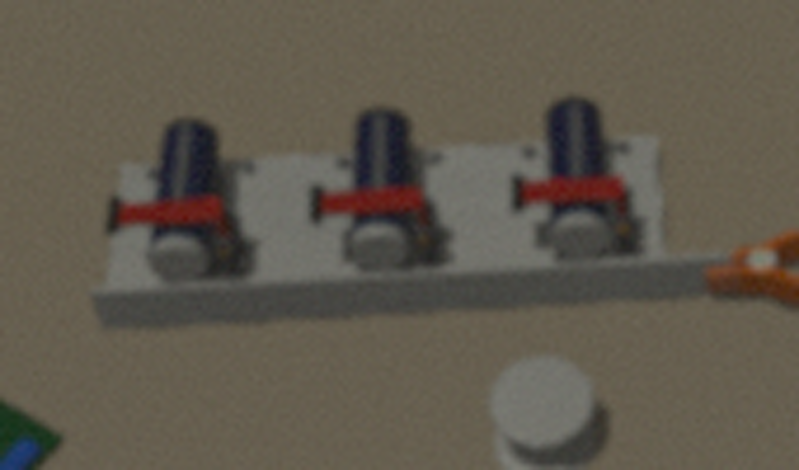

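All three cans are strapped, terminals away from the plate. The clip bites the plate's free end, with its jaws from (706,275) and its hub at (762,258). I'll hand in.

```bash
python3 -c "
from rig import env
print(env.close_job())"
```

```text
the job is handed in; nothing more can be done
None
```

The job is handed in after about 63 s of robot time: all three capacitors lie in their V-blocks with terminals away from the end plate, all three red straps are down, and the clip bites about 18 mm (commanded) onto the plate's free end; the last picture agrees, and the judge's result was not shown.

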